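# Scoop walnuts into the stock drawer

## Task

Pull the drawer of the white unit at least half-way open, then use the scoop to lift at least four walnuts out of the clear tub in one scoopful and tip them into the open drawer. Every walnut must end up in the drawer or still in the tub, and only the scoop may touch them, never the gripper. Finish with the drawer still at least half open and the scoop standing upright on the bench, and do not disturb the jar or the roll.

Things in the scene. Friction and masses are not known exactly. Their poses are not given: they have to be found in the camera images.
- unit_drawer0_handle (a point): middle of the steel bar handle (11 mm round, 100 mm long along this point's y) of the low white drawer unit (230 deep x 200 wide, top 91 mm above the bench, one drawer). The bar's axis is 35 mm in front of the drawer front, 53 mm above the bench. x points level into the unit: the drawer pulls out towards -x. Moves with the drawer.
- unit_drawer0 (a joint): how far the drawer is pulled out, m: 0 shut, 0.157 fully out
- drawer_in (a point): centre of the drawer's inner floor, 28 mm above the bench, moves with the drawer; x into the unit, z up. Inside 185 (x) by 158 mm (y); side walls 41 mm, front 50 mm above this floor. With the drawer out by d metres, the uncovered part reaches from x = -0.0925 to x = -0.0985 + d here; the rest is under the unit's top.
- tub: clear plastic tub, fixed to the bench, open on top, 52 mm high; side walls 4 mm, floor 6 mm thick. Its inner floor is 236 (x) x 100 mm (y); the two end walls lean outwards by 25 degrees, so inside the rim it is 279 mm long (287 outside). Origin: centre of its underside; x along its length, away from the robot. The walnuts start in its +x half; the -x end is free.
- scoop: metal scoop, 140 g, upright on the bench. Origin: middle of its bowl's underside. Bowl x -50 to +50 mm, 88 mm wide (y), flat floor 2 mm thick, open at the nose (+x); sides 3 mm thick, 36 mm high up to x = 10 (18 mm on to x = 24, then none), back wall 40 mm high. A post behind it carries a level black handle bar from x = -50 to -145 mm, 16 mm wide (y), 20 mm tall, 82 to 102 mm above the underside.
- scoop_grip (a point): point on the axis of the scoop's handle bar to grip across (fingers closing along y): at x = -90, y = 0, z = 92 mm of the scoop's frame; same axes as the scoop
- scoop_bowl (a point): middle of the inside of the scoop's bowl: at x = 0, y = 0, z = 18 mm of the scoop's frame
- nut0 (a point): centre of a walnut in its shell: egg-shaped, 30 mm long (x) and 24 mm thick, about 12 g; one of six alike, lying in one layer in the tub
- nut1 (a point): centre of a walnut in its shell: egg-shaped, 30 mm long (x) and 24 mm thick, about 12 g; one of six alike, lying in one layer in the tub
- nut2 (a point): centre of a walnut in its shell: egg-shaped, 30 mm long (x) and 24 mm thick, about 12 g; one of six alike, lying in one layer in the tub
- nut3 (a point): centre of a walnut in its shell: egg-shaped, 30 mm long (x) and 24 mm thick, about 12 g; one of six alike, lying in one layer in the tub
- nut4 (a point): centre of a walnut in its shell: egg-shaped, 30 mm long (x) and 24 mm thick, about 12 g; one of six alike, lying in one layer in the tub
- nut5 (a point): centre of a walnut in its shell: egg-shaped, 30 mm long (x) and 24 mm thick, about 12 g; one of six alike, lying in one layer in the tub
- jar: bystander: pale lidded jar, 72 mm across, 130 mm high; origin: centre of its underside
- tape: bystander: cardboard roll, 80 mm across, 24 mm high, lying flat; origin: centre of its underside
There are look-alikes about, which are no part of the job. Leave any pink look-alike of the part that bears nut0 alone. Leave any purple look-alike of the part that bears nut5 alone.

How it is judged:
By the outcome, as a careful person would: the job done as asked, in the order asked, and still so for the second after the job is handed in, with the robot touching nothing.
It also fails if it takes over 72 s, if anything falls off the work surface, if the arm or the gripper's body presses on something with over 40 N, if the wrist force passes 120 N, or if a joint passes its speed limit or range.

## Robot

A 6-joint arm with a two-finger parallel gripper is mounted at the origin on the work surface. World frame = base frame: x ahead of the robot, y to its left, z up, the work surface at z = 0. Lengths are in m, angles in rad, forces in N, time in s.
With the tool pointing down it reaches from about 0.35 to 0.85 m from the base axis. Payload 8.1 kg.
Tool frame: the origin (TCP) lies on the centre line of the jaws, within the pads' length; the fingertips stand 17 mm ahead of it and the grasp point (between the pads) lies 2 mm behind it; z points along the fingers, y is the line along which they close (so a half turn about z gives the same grasp; the last joint's range is limited). The gripper opens to 93 mm and grips with 3 to 60 N. Pads are 15 mm wide; open, the fingers measure 128 mm over their backs; the gripper's body (75 mm by 188 mm) begins 65 mm behind the grasp point.
Start: joints at [1.015, 0.13, 1.488, -0, 1.523, -0.085], TCP at [0.272, 0.535, 0.197] pointing down, gripper open.
Joint ranges: [-2.96, 2.96], [-0.89, 2.26], [0.02, 2.5], [-1.34, 4.48], [0, 2.73], [-2.66, 2.66]. Speed limits (rad/s): [2.39, 2.39, 2.79, 3.14, 3.14, 3.14].

## Interface

Orientations are given as a rotation vector (axis times angle).
In Python, from plant import telemetry, viewer, order gives the robot as it stands.
- The arm moves only by the tool send_rows, never from a script. Its argument "plan" is a list that holds one entry, the list of rows, each a list of 5 numbers: the closure, from -1 (fully open) to 1 (shut), then the shift along the world's x, y, z normalised to -1 to 1, where 1 is 0.2 m, then the turn about the world's z normalised to -1 to 1, where 1 is 60 degrees. A call has 1 to 20 rows; each row is the pose to reach, as a shift and turn from the pose commanded when the call began; what a row does not reach only later rows make up. A row lasts 1/12 s, in which the tool goes at most 41.7 mm and 7.16 degrees, less where a joint would pass 70% of its speed; a pose out of reach is approached as far as the arm can. A call with a number of a shift or a turn outside -1 to 1 is refused whole. A call with a gripper value outside its range is refused whole. The fingers move at their own pace and stop on an object; "force" is the grip in N (left out, the last holds). Time passes only in rows, so rows that repeat a pose let the fingers close. It gives the time, the measured TCP pose, the force, the opening and the grip force at its end, in the units of the state.
- telemetry.read_state(): the state, without advancing time (a new reading comes with each control period).
- viewer.read_camera(name): name is "side" or "top" or "wrist"; returns (picture, depth): 384x512x3 uint8, blue, green, red; 384x512 float32, m along the optical axis (not along the pixel's ray), 0 where there is no reading.
- viewer.calibration(name): a dict with "camera_matrix" (3x3 intrinsics, pixels), "extrinsics" (4x4, takes a point from camera to world coordinates); the wrist camera has in their place "hand_eye" (4x4, takes a point from camera to tool coordinates, whose origin is the TCP and whose axes are the flange's). Camera axes: x right, y up, looking along -z (the intrinsics and any distortion apply to the point x, -y, -z); pixel columns grow to the right and rows downward; lengths in m; the calibration is good to about 2 mm. The wrist camera is an equidistant fisheye: a pixel r from the principal point sees the ray r / f radians off the axis. A picture is of the moment at which its call begins: read the wrist's pose just before it. calibration takes no time and is no camera call.
- order.close_job(): hands the job in; it is judged then, once.
The state is a dict: "t": time; "q": joint angles; "dq": joint speeds; "joint_torque": joint torques, N m; "tool_pos": TCP position; "orientation": TCP orientation; "force": force on the tool from outside, world axes, zero at the start; "wrist_torque": the same for the moment, N m; "opening": finger opening in m; "gripper_force": force on a finger pad.
Only numpy, scipy, OpenCV 4.12 (cv2) and the standard library are available. Lean on these libraries where they do the work, as an engineer would, in place of code of your own. Each camera call takes 0.05 s, during which the arm holds its last target. There are 200 camera calls.

## Working session

There is one attempt and no reset: what is moved stays moved. The work goes in short steps, Python scripts to look and compute and a tool call to move; the robot and the scene stay as the last step left them, time stands still between calls to the robot, and variables do not carry over. Pictures are saved under pics/ and viewed, at most 10 in all, crops included, and the job is handed in when it is done.

Besides the shell and the picture viewer there is one more tool, called after "Request:" by a JSON object that holds its "api" and its "payload", one argument or row to a line. send_rows: Moves the arm, as the interface text tells. Scaled input: -1 to 1 covers 0.2 m each way for a shift and 60 degrees each way for a turn. Its arguments: {"type":"object","properties":{"plan":{"type":"array"},"force":{"type":"number"}},"required":["plan"]}

```bash
mkdir -p pics; ls; python3 - <<'E'
from plant import telemetry, viewer
import cv2, numpy as np
s=telemetry.read_state(); print({k:np.round(v,3) for k,v in s.items()})
for n in ("top","side"):
    p,d=viewer.read_camera(n); c=viewer.calibration(n); print(n,c)
    cv2.imwrite(f"pics/{n}0.png",p); np.savez(f"{n}0.npz",p=p,d=d)
print(viewer.calibration("wrist"))
a=cv2.imread("pics/top0.png"); cv2.imwrite("pics/t0.png",cv2.resize(a,(800,600)))
E
```

```text
pics
{'t': np.float64(0.0), 'q': array([ 1.015,  0.131,  1.489,  0.   ,  1.523, -0.085]), 'dq': array([ 0.001, -0.001,  0.001,  0.   , -0.001, -0.002]), 'joint_torque': array([ 0.0000e+00, -5.5984e+01, -4.9176e+01,  7.7000e-02,  3.5000e-02,
       -0.0000e+00]), 'tool_pos': array([0.272, 0.534, 0.196]), 'orientation': array([-7.330e-01, -3.054e+00,  3.000e-03]), 'force': array([ 0.656,  0.676, -0.829]), 'wrist_torque': array([-0.011, -0.021,  0.016]), 'gripper_force': np.float64(0.0), 'opening': np.float64(0.093)}
top {'camera_matrix': array([[358.88783266,   0.        , 255.12403799],
       [  0.        , 358.88783266, 190.97964869],
       [  0.        ,   0.        ,   1.        ]]), 'extrinsics': array([[ 0.02072167,  0.99766171, -0.06512855,  0.50158759],
       [-0.99955571,  0.01927697, -0.02273303,  0.01328162],
       [-0.02142439,  0.06557068,  0.9976179 ,  1.02980391],
       [ 0.        ,  0.        ,  0.        ,  1.        ]])}
side {'camera_matrix': array([[371.04782868,   0.        , 256.33911169],
       [  0.        , 371.04782868, 185.28699667],
       [  0.        ,   0.        ,   1.        ]]), 'extrinsics': array([[-0.90858821,  0.28057391, -0.3094281 ,  0.33152713],
       [-0.41706678, -0.56885343,  0.70884489,  0.59630463],
       [ 0.02286414,  0.77310029,  0.63387158,  0.59851031],
       [ 0.        ,  0.        ,  0.        ,  1.        ]])}
{'camera_matrix': array([[297.31863964,   0.        , 256.74137101],
       [  0.        , 297.31863964, 189.40121937],
       [  0.        ,   0.        ,   1.        ]]), 'hand_eye': array([[-1.10397071e-03,  9.58777591e-01,  2.84155436e-01,
         7.93143513e-02],
       [ 9.99999261e-01,  9.13675606e-04,  8.02230658e-04,
        -4.53066245e-04],
       [ 5.09534888e-04,  2.84156112e-01, -9.58777891e-01,
        -1.89231217e-01],
       [ 0.00000000e+00,  0.00000000e+00,  0.00000000e+00,
         1.00000000e+00]])}
```

View pics/t0.png

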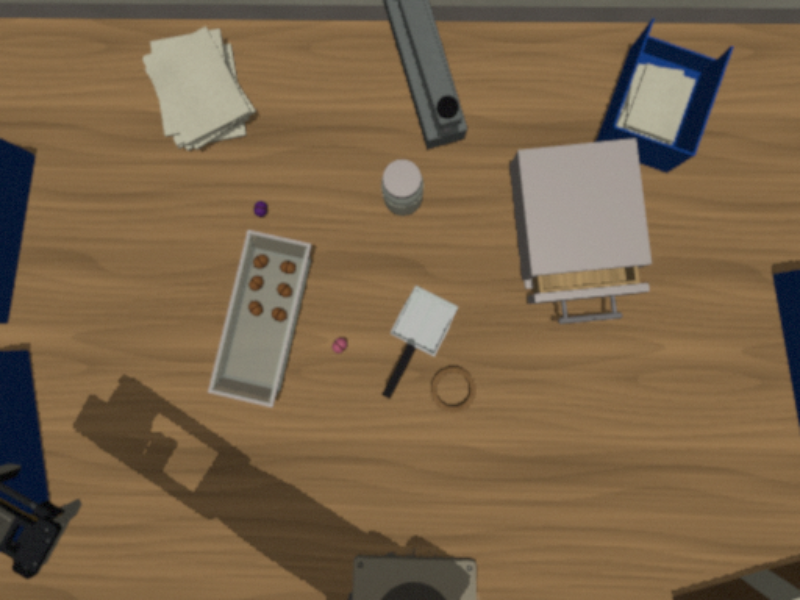

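View pics/side0.png

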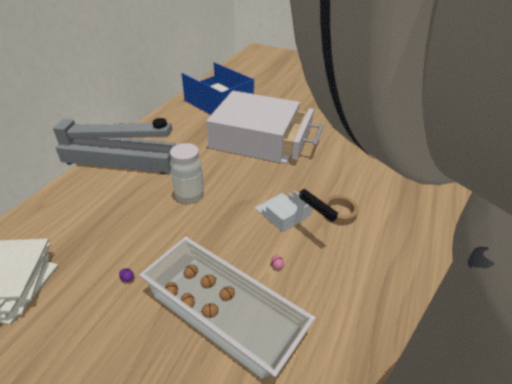

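The top view (800×600) shows:
- **Unit:** (580,210), bar handle (590,316), drawer slightly open.
- **Tub:** (260,318).
- **Walnuts:** six brown ones at (261,261), (288,267), (257,283), (285,290), (256,308) and (279,314).
- **Scoop:** bowl (425,320), black handle (400,370).
- **Jar:** (402,185). **Roll:** (452,386).

Possible mix-ups: the pink ball (340,345) and the purple ball (260,209) against the walnuts, and the blue box (665,105) and grey stapler (430,70) against the unit. I choose the brown nuts inside the tub, the white unit and the silver scoop.

```bash
cat > h.py <<'E'
import numpy as np, cv2
from plant import telemetry, viewer
def cloud(n,save=None):
    p,d=viewer.read_camera(n); c=viewer.calibration(n)
    if save: cv2.imwrite(save,p)
    K,E=c["camera_matrix"],c["extrinsics"]
    v,u=np.mgrid[:384,:512]
    P=np.stack([(u-K[0,2])/K[0,0]*d,-(v-K[1,2])/K[1,1]*d,-d],-1)
    W=P@E[:3,:3].T+E[:3,3]; W[d==0]=np.nan
    return p,W
def ray(n,u,v,z):
    c=viewer.calibration(n);K,E=c["camera_matrix"],c["extrinsics"]
    r=E[:3,:3]@np.array([(u-K[0,2])/K[0,0],-(v-K[1,2])/K[1,1],-1]); o=E[:3,3]
    return o+r*(z-o[2])/r[2]
def rect(Q):
    (c,s,a)=cv2.minAreaRect((Q[:,:2]*1000).astype(np.float32)); return np.round(c,1),np.round(s,1),round(a,1)
def box(W,u0,u1,v0,v1,z0,z1,m=None):
    k=np.zeros(W.shape[:2],bool);k[v0:v1,u0:u1]=1
    k&=(W[...,2]>z0)&(W[...,2]<z1)
    if m is not None:k&=m
    return W[k]
E
python3 - <<'E'
from h import *
p,W=cloud("top"); 
hsv=cv2.cvtColor(p,cv2.COLOR_BGR2HSV)
f=lambda n,Q:print(n,len(Q),rect(Q),np.round(np.median(Q,0),4)) if len(Q)>3 else print(n,len(Q))
bench=W[250:300,330:450].reshape(-1,3);print("bench z",np.nanmedian(bench[:,2]),np.nanstd(bench[:,2]))
f("unit top",box(W,325,420,85,178,.084,.1))
f("drawer front",box(W,330,420,178,195,.06,.09))
f("handle",box(W,350,405,197,210,.04,.07))
f("tub rim",box(W,130,202,143,262,.035,.065))
blk=hsv[...,2]<60
f("scoop bar",box(W,240,270,215,258,.085,.115,blk))
f("bowl",box(W,245,298,180,232,.012,.06))
f("bowl floor",box(W,245,298,180,232,-.002,.012,hsv[...,1]<60))
f("jar",box(W,240,275,98,135,.115,.14)); f("tape",box(W,270,308,230,264,.015,.035))
m=((hsv[...,0]<16)&(hsv[...,1]>130)&(hsv[...,2]>40)).astype(np.uint8); M=np.zeros_like(m);M[150:215,150:195]=m[150:215,150:195]
n,l,st,c=cv2.connectedComponentsWithStats(M)
for i in range(1,n):
    if st[i,4]>15: print("nut",st[i,4],np.round(c[i],1),np.round(ray("top",*c[i],.018),4))
cr=lambda a,u0,u1,v0,v1,w:cv2.resize(a[v0:v1,u0:u1],(400,600),interpolation=cv2.INTER_CUBIC)
cv2.imwrite("pics/crop1.png",np.hstack([cr(p,130,210,140,260,0),cr(p,240,320,170,290,0)]))
E
```

```text
bench z 0.0010225352818618028 0.001847125324627129
unit top 6302 (array([ 733.7, -289.3]), array([226.6, 233.1]), 6.6) [ 0.7259 -0.2748  0.092 ]
drawer front 602 (array([ 585.8, -290. ]), array([ 40.4, 192.3]), 1.2) [ 0.5852 -0.2865  0.0784]
handle 192 (array([ 543.1, -295.9]), array([ 24.3, 107.5]), 1.2) [ 0.5413 -0.292   0.0579]
tub rim 1308 (array([529.3, 278.5]), array([117.7, 293.3]), 78.5) [0.5267 0.2963 0.0518]
scoop bar 192 (array([443.7,  32.2]), array([13.8, 91.6]), 64.5) [0.4439 0.0323 0.103 ]
bowl 115 (array([519.6,  -5.1]), array([88.2, 72.1]), 63.7) [ 0.5044 -0.0012  0.037 ]
bowl floor 1007 (array([529.9, -10.4]), array([ 93.2, 101.3]), 64.4) [ 0.5323 -0.0103  0.0029]
jar 491 (array([758.3,  33.1]), array([60.8, 61.3]), 1.8) [0.7573 0.0327 0.1308]
tape 301 (array([410. , -63.2]), array([78. , 76.5]), 46.6) [ 0.41   -0.0635  0.0246]
nut 47 [166.5 166.9] [0.6315 0.2908 0.018 ]
nut 51 [183.9 170.8] [0.6214 0.2404 0.018 ]
nut 49 [163.5 180.8] [0.5918 0.2977 0.018 ]
nut 50 [181.5 185.2] [0.58   0.2458 0.018 ]
nut 50 [163.2 196.8] [0.546  0.2971 0.018 ]
nut 51 [178.  200.7] [0.5358 0.2543 0.018 ]
```

View pics/crop1.png

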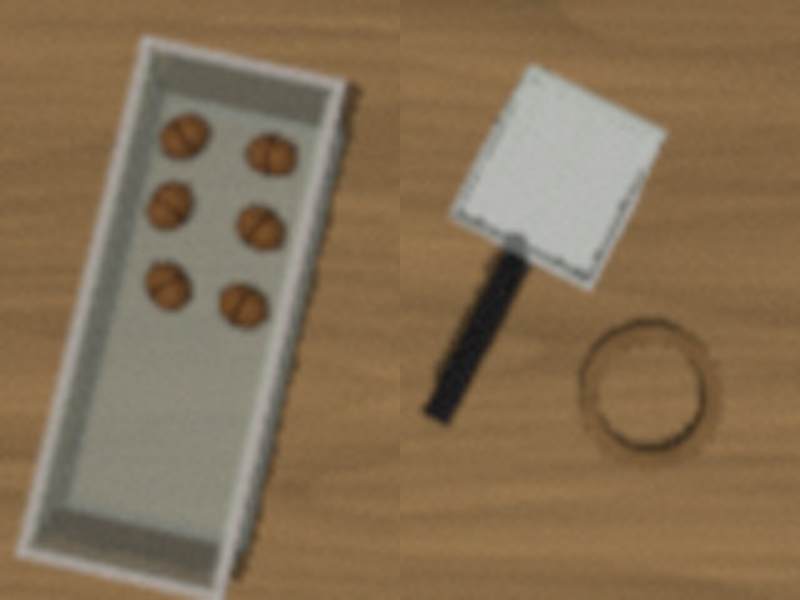

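```bash
python3 - <<'E'
from h import *
R=lambda *a:np.round(a[0],4)
c=[ray("top",u,v,.052) for u,v in ((159,148),(199,156.4),(174,259.4),(134,250.6))]
print("tub",R(np.mean(c,0)),[R(np.linalg.norm(c[i][:2]-c[i-1][:2])) for i in range(4)],[R(np.degrees(np.arctan2(*(a-b)[1::-1]))) for a,b in ((c[0],c[3]),(c[1],c[2]))])
p,W=cloud("top")
H=box(W,350,405,200,210,.05,.068)
Fr=box(W,330,420,178,197,.07,.085)
for n,Q in (("front",Fr),("bar",H)):
    vx,vy,x,y=cv2.fitLine(Q[:,:2].astype(np.float32),cv2.DIST_HUBER,0,.001,.001).ravel()
    print(n,len(Q),R([x,y]),"heading",R(np.degrees(np.arctan2(vy,vx)))+0, R(Q.min(0)),R(Q.max(0)))
g=cv2.cvtColor(p,cv2.COLOR_BGR2GRAY)
e=p[170:215,330:420]; cv2.imwrite("pics/hand.png",cv2.resize(e,(800,400),interpolation=cv2.INTER_CUBIC))
E
```

```text
tub [0.5273 0.2775 0.052 ] [np.float64(0.2888), np.float64(0.1139), np.float64(0.2887), np.float64(0.1122)] [np.float64(-11.5047), np.float64(-11.8428)]
front 510 [ 0.5808 -0.2702] heading -82.8777 [ 0.5652 -0.3854  0.07  ] [ 0.6067 -0.1945  0.0841]
bar 172 [ 0.54   -0.2918] heading -84.5807 [ 0.53  -0.349  0.053] [ 0.5481 -0.2421  0.0645]
```

View pics/hand.png

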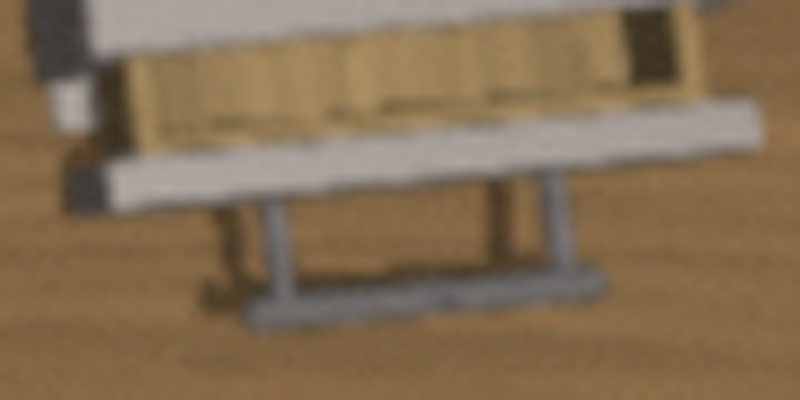

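The crop confirms six brown nuts in the tub, the silver scoop and the roll. The handle crop shows the bar's middle at top-view pixel (378, 203.5), which gives (0.538, -0.296) with the unit heading about +6.3°. I'll hook the shut fingers behind the bar at about (0.558, -0.294).

Request:
{"api": "send_rows", "payload": {
  "plan": [
    [[1,0.29,-0.83,0,0.555],[1,0.29,-0.83,0,0.555],[1,0.29,-0.83,0,0.555],[1,0.29,-0.83,0,0.555],[1,0.29,-0.83,0,0.555],[1,0.29,-0.83,0,0.555]]
  ],
  "force": 30
}}

```text
t: 0.7
tool_pos: [0.3313, 0.3659, 0.1965]
orientation: [-0.178, 3.136, -0.001]
force: [0.2, 0.4, -0.7]
opening: 0.0574
gripper_force: 0.0
```

Request:
{"api": "send_rows", "payload": {
  "plan": [
    [[1,0.29,-0.83,0,0],[1,0.29,-0.83,0,0],[1,0.29,-0.83,0,0],[1,0.29,-0.83,0,0],[1,0.29,-0.83,0,0]]
  ]
}}

```text
t: 1.12
tool_pos: [0.3895, 0.199, 0.1966]
orientation: [-0.165, 3.136, -0.003]
force: [0.2, -0.2, 0.6]
opening: 0.0241
gripper_force: 0.0
```

Request:
{"api": "send_rows", "payload": {
  "plan": [
    [[1,0.29,-0.83,0,0],[1,0.29,-0.83,0,0],[1,0.29,-0.83,0,0],[1,0.29,-0.83,0,0],[1,0.29,-0.83,0,0]]
  ]
}}

```text
t: 1.53
tool_pos: [0.4476, 0.0327, 0.1966]
orientation: [-0.165, 3.137, -0.003]
force: [-0.3, 0.3, 0.3]
opening: 0.0005
gripper_force: 0.0
```

Request:
{"api": "send_rows", "payload": {
  "plan": [
    [[1,0.29,-0.83,0,0],[1,0.29,-0.83,0,0],[1,0.29,-0.83,0,0],[1,0.29,-0.83,0,0],[1,0.29,-0.83,0,0]]
  ]
}}

```text
t: 1.95
tool_pos: [0.5056, -0.1331, 0.1961]
orientation: [-0.166, 3.137, -0.002]
force: [0.1, -0.2, -0.0]
opening: 0.0006
gripper_force: 0.0
```

Request:
{"api": "send_rows", "payload": {
  "plan": [
    [[1,0.27,-0.82,0,0],[1,0.27,-0.82,0,0],[1,0.27,-0.82,0,0],[1,0.27,-0.82,0,0],[1,0.27,-0.82,0,0],[1,0.27,-0.82,0,0]]
  ]
}}

```text
t: 2.45
tool_pos: [0.5588, -0.294, 0.1948]
orientation: [0.168, -3.136, -0.002]
force: [0.1, 0.4, -0.4]
opening: 0.0001
gripper_force: 0.0
```

Request:
{"api": "send_rows", "payload": {
  "plan": [
    [[1,0,0,-0.2,0],[1,0,0,-0.4,0],[1,0,0,-0.5,0],[1,0,0,-0.55,0],[1,0,0,-0.6,0],[1,0,0,-0.65,0],[1,0,0,-0.7,0],[1,0,0,-0.7,0]]
  ]
}}

```text
t: 3.12
tool_pos: [0.5579, -0.2926, 0.0555]
orientation: [0.174, -3.136, -0.001]
force: [-0.8, -0.6, -0.6]
opening: 0.0003
gripper_force: 0.0
```

Request:
{"api": "send_rows", "payload": {
  "plan": [
    [[1,-0.05,-0.005,0,0],[1,-0.1,-0.01,0,0],[1,-0.17,-0.02,0,0],[1,-0.25,-0.03,0,0],[1,-0.33,-0.035,0,0],[1,-0.4,-0.045,0,0],[1,-0.46,-0.05,0,0],[1,-0.51,-0.055,0,0],[1,-0.55,-0.06,0,0],[1,-0.58,-0.065,0,0],[1,-0.58,-0.065,0,0]]
  ]
}}

```text
t: 4.03
tool_pos: [0.4416, -0.3067, 0.057]
orientation: [-0.172, 3.137, -0.001]
force: [0.1, 0.4, 0.6]
opening: 0.0005
gripper_force: 0.0
```

```bash
python3 - <<'E'
from h import *
s=telemetry.read_state();print(s['tool_pos'],s['force'])
p,W=cloud("top","pics/top1.png")
cv2.imwrite("pics/t1.png",cv2.resize(p[110:270,310:430],(600,800))[:, :][0:600])
E
```

```text
[ 0.44156039 -0.30667212  0.05695355] [0.05022554 0.35004454 0.57435298]
```

View pics/t1.png

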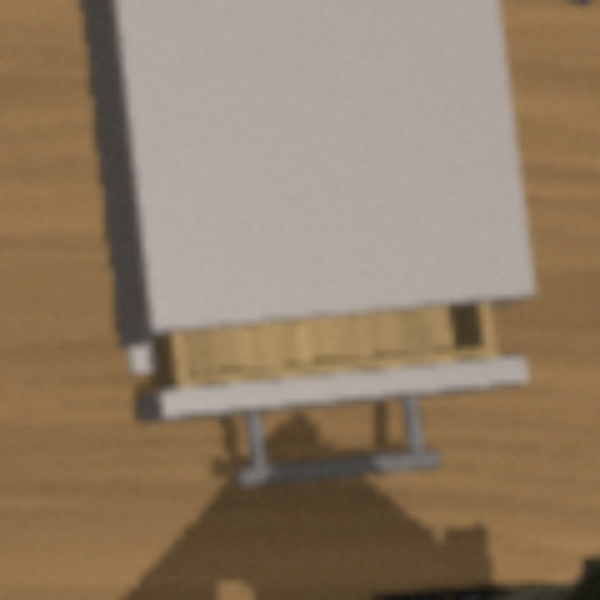

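Drawer still looks barely open (bar at crop (340,465)) although the tool has moved away. I'll look at the full side and top views.

```bash
python3 - <<'E'
from h import *
p,W=cloud("top"); q,_=cloud("side")
a=cv2.resize(p[150:320,300:470],(400,400),interpolation=cv2.INTER_CUBIC); b=cv2.resize(q[40:240,180:380],(400,400),interpolation=cv2.INTER_CUBIC)
cv2.imwrite("pics/c2.png",np.hstack([a,b]))
H=box(W,350,405,196,210,.05,.068);print(np.median(H,0))
E
```

```text
[ 0.54131416 -0.29278331  0.05830877]
```

View pics/c2.png

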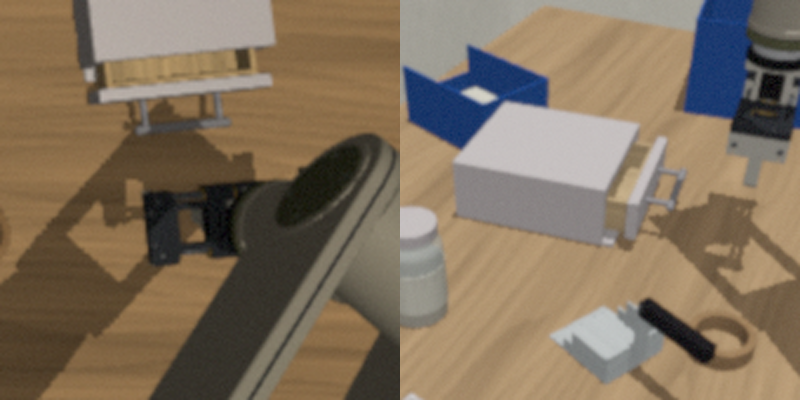

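```bash
python3 - <<'E'
from h import *
s=telemetry.read_state();print(s['t'],s['q'],s['tool_pos'])
for z in (0.02,.04,.08,.12,.16,.2): print(z,np.round(ray("side",356,131.5,z),3))
p,W=cloud("top");q,V=cloud("side")
print(np.round(V[126:133,354:359].reshape(-1,3)[::5],3))
print(np.round(np.nanmedian(W[236:256,364:372].reshape(-1,3),0),3))
E
```

```text
4.1833 [-7.00863886e-01  7.70721271e-02  1.80824372e+00  1.96014236e-04
  1.25572099e+00 -2.38204655e+00] [ 0.44259872 -0.30636174  0.05676954]
0.02 [ 0.451 -0.417  0.02 ]
0.04 [ 0.446 -0.382  0.04 ]
0.08 [ 0.438 -0.312  0.08 ]
0.12 [ 0.43  -0.242  0.12 ]
0.16 [ 0.422 -0.172  0.16 ]
0.2 [ 0.413 -0.102  0.2  ]
[[ 0.444 -0.291  0.107]
 [ 0.443 -0.291  0.104]
 [ 0.443 -0.291  0.101]
 [ 0.442 -0.291  0.098]
 [ 0.442 -0.291  0.095]
 [ 0.441 -0.29   0.092]
 [ 0.441 -0.296  0.086]]
[ 0.437 -0.224  0.207]
```

```bash
python3 - <<'E'
from h import *
s=telemetry.read_state();print(s['tool_pos'])
q,V=cloud("side")
for r in range(112,150,3): print(r,np.round(V[r,352:360:2],3).tolist())
print("unit top side",np.round(np.nanmedian(V[100:115,230:270].reshape(-1,3),0),3),"bench",np.round(np.nanmedian(V[150:160,300:315].reshape(-1,3),0),3))
E
```

```text
[ 0.44261588 -0.30622134  0.05660016]
112 [[0.446, -0.22, 0.181], [0.442, -0.221, 0.181], [0.437, -0.22, 0.183], [0.433, -0.221, 0.183]]
115 [[0.445, -0.222, 0.172], [0.44, -0.221, 0.174], [0.436, -0.222, 0.175], [0.431, -0.222, 0.176]]
118 [[0.444, -0.221, 0.165], [0.439, -0.22, 0.167], [0.434, -0.22, 0.168], [0.43, -0.223, 0.167]]
121 [[0.482, -0.512, -0.0], [0.446, -0.288, 0.122], [0.442, -0.291, 0.122], [0.437, -0.292, 0.123]]
124 [[0.478, -0.497, -0.002], [0.445, -0.292, 0.112], [0.44, -0.29, 0.114], [0.435, -0.291, 0.115]]
127 [[0.448, -0.292, 0.102], [0.444, -0.294, 0.102], [0.438, -0.289, 0.106], [0.433, -0.293, 0.105]]
130 [[0.447, -0.29, 0.094], [0.442, -0.291, 0.095], [0.437, -0.291, 0.097], [0.432, -0.293, 0.097]]
133 [[0.463, -0.433, 0.003], [0.441, -0.301, 0.08], [0.436, -0.299, 0.083], [0.447, -0.443, 0.002]]
136 [[0.46, -0.419, 0.0], [0.453, -0.417, 0.003], [0.449, -0.426, 0.0], [0.443, -0.428, 0.0]]
139 [[0.455, -0.4, 0.001], [0.45, -0.406, -0.0], [0.445, -0.408, 0.0], [0.439, -0.412, -0.001]]
142 [[0.452, -0.386, -0.0], [0.446, -0.388, 0.0], [0.441, -0.39, 0.001], [0.435, -0.394, -0.0]]
145 [[0.447, -0.367, 0.002], [0.442, -0.371, 0.001], [0.437, -0.374, 0.001], [0.431, -0.375, 0.002]]
148 [[0.444, -0.352, 0.001], [0.439, -0.356, 0.0], [0.434, -0.361, -0.001], [0.428, -0.362, -0.0]]
unit top side [ 0.747 -0.288  0.091] bench [ 0.552 -0.261  0.001]
```

The camera disagrees with the reported height. In the side depth the fingertips are at z≈0.080, while the reported pose implies 0.040, and the palm is off by the same amount. x and y agree. The true tool height is therefore about 40 mm above the reading, so the fingers passed over the bar. I'll go back and descend in checked steps.

Request:
{"api": "send_rows", "payload": {
  "plan": [
    [[1,0,0,0.1,0],[1,0.2,0.022,0.1,0],[1,0.4,0.045,0.1,0],[1,0.57,0.063,0.1,0],[1,0.57,0.063,0.1,0],[1,0.57,0.063,0,0],[1,0.57,0.063,-0.05,0],[1,0.57,0.063,-0.1,0],[1,0.57,0.063,-0.1,0]]
  ]
}}

```text
t: 5.08
tool_pos: [0.5539, -0.2925, 0.0333]
orientation: [0.173, -3.133, -0.005]
force: [-1.0, 0.5, -0.3]
opening: 0.0005
gripper_force: 0.0
```

```bash
python3 - <<'E'
from h import *
s=telemetry.read_state();x=s['tool_pos'];print(x,s['force'])
p,W=cloud("top");q,V=cloud("side")
k=(abs(V[...,0]-x[0])<.012)&(abs(V[...,1]-x[1])<.03)&(V[...,2]>.03)
r,c=np.where(k)
for v in sorted(set(r))[-12:]: print(v,np.round(np.median(V[v,c[r==v]],0),3),(r==v).sum())
E
```

```text
[ 0.55392576 -0.29245544  0.03326026] [-0.99584511  0.48095614 -0.3291062 ]
122 [ 0.55  -0.278  0.097] 8
123 [ 0.549 -0.278  0.095] 8
124 [ 0.549 -0.279  0.091] 8
125 [ 0.547 -0.279  0.088] 7
126 [ 0.548 -0.28   0.085] 8
127 [ 0.548 -0.279  0.081] 8
128 [ 0.549 -0.28   0.077] 9
129 [ 0.549 -0.279  0.075] 9
130 [ 0.55  -0.28   0.072] 8
131 [ 0.549 -0.279  0.069] 8
132 [ 0.55  -0.283  0.064] 6
133 [ 0.545 -0.287  0.059] 2
```

Request:
{"api": "send_rows", "payload": {
  "plan": [
    [[1,0.035,0,0,0],[1,0.035,0,0,0],[1,0.035,0,-0.04,0],[1,0.035,0,-0.08,0],[1,0.035,0,-0.12,0],[1,0.035,0,-0.12,0]]
  ]
}}

```text
t: 5.68
tool_pos: [0.5615, -0.2926, 0.0097]
orientation: [0.173, -3.134, -0.004]
force: [0.2, -0.1, -0.3]
opening: 0.0003
gripper_force: 0.0
```

Request:
{"api": "send_rows", "payload": {
  "plan": [
    [[1,-0.05,-0.005,0,0],[1,-0.09,-0.01,0,0],[1,-0.14,-0.015,0,0],[1,-0.2,-0.02,0,0],[1,-0.2,-0.02,0,0]]
  ]
}}

```text
t: 6.1
tool_pos: [0.5211, -0.2978, 0.0121]
orientation: [0.172, -3.135, -0.001]
force: [-0.3, 1.3, 0.1]
opening: 0.0004
gripper_force: 0.0
```

```bash
python3 - <<'E'
from h import *
s=telemetry.read_state();print(s['tool_pos'],s['force'])
q,V=cloud("side","pics/s3.png")
p,W=cloud("top")
H=box(W,340,410,196,230,.05,.068);print(np.median(H,0))
F=box(W,325,420,170,225,.07,.085);print(rect(F),np.median(F,0))
E
```

```text
[ 0.52111625 -0.29775357  0.01209718] [-0.27385592  1.28884447  0.14099031]
[ 0.5251823  -0.27732258  0.05896266]
(array([ 571.7, -279. ]), array([109.2, 185.5]), 1.0) [ 0.55391928 -0.21096296  0.07447446]
```

The drawer is following. Pulling further.

Request:
{"api": "send_rows", "payload": {
  "plan": [
    [[1,-0.06,-0.007,0,0],[1,-0.12,-0.013,0,0],[1,-0.18,-0.02,0,0],[1,-0.24,-0.026,0,0],[1,-0.3,-0.033,0,0],[1,-0.35,-0.038,0,0],[1,-0.39,-0.043,0,0],[1,-0.42,-0.046,0,0],[1,-0.42,-0.046,0,0]]
  ]
}}

```text
t: 6.95
tool_pos: [0.4383, -0.3069, 0.0124]
orientation: [0.172, -3.136, -0.001]
force: [0.0, -0.1, -0.5]
opening: 0.0002
gripper_force: 0.0
```

Request:
{"api": "send_rows", "payload": {
  "plan": [
    [[1,0.03,0.003,0,0],[1,0.03,0.003,0.2,0],[1,0.03,0.003,0.4,0],[1,0.03,0.003,0.6,0],[1,0.03,0.003,0.8,0],[1,0.03,0.003,0.8,0]]
  ]
}}

```text
t: 7.45
tool_pos: [0.4498, -0.3092, 0.1826]
orientation: [-0.173, 3.126, -0.015]
force: [0.3, 0.4, 1.0]
opening: 0.0004
gripper_force: 0.0
```

Request:
{"api": "send_rows", "payload": {
  "plan": [
    [[-1,0,0.8,0,0],[-1,0,0.8,0,-0.2],[-1,0,0.8,0,-0.45],[-1,0,0.8,0,-0.53],[-1,0,0.8,0,-0.53],[-1,0,0.8,0,-0.53]]
  ]
}}

```text
t: 7.95
tool_pos: [0.4459, -0.1435, 0.1726]
orientation: [0.697, 3.063, 0.001]
force: [0.2, 0.1, 0.3]
opening: 0.0357
gripper_force: 0.0
```

```bash
python3 - <<'E'
from h import *
s=telemetry.read_state();print(s['tool_pos'],s['force'])
p,W=cloud("top","pics/top4.png")
cv2.imwrite("pics/t4.png",cv2.resize(p[110:270,240:440],(750,600),interpolation=cv2.INTER_CUBIC))
E
```

```text
[ 0.44587724 -0.14350089  0.17257751] [0.18988092 0.07260665 0.3283384 ]
```

View pics/t4.png

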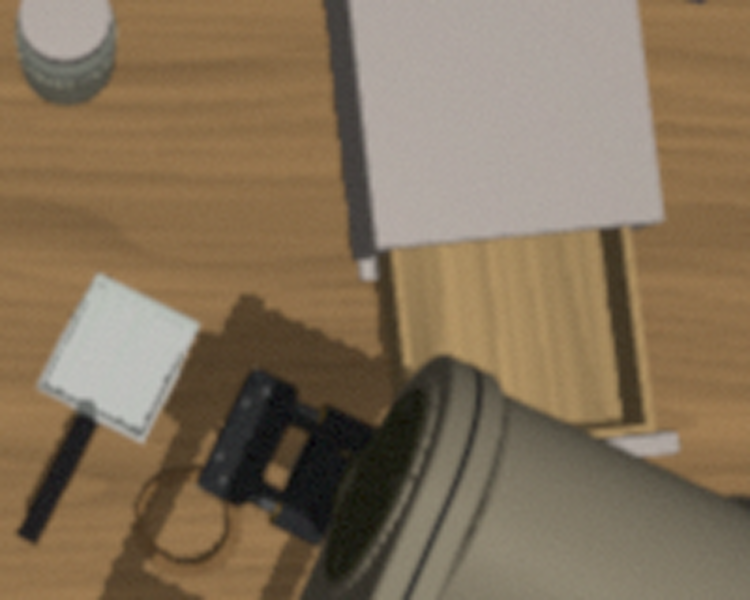

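Drawer is now about 150 mm out (uncovered floor from crop row 235 to 430). On to the scoop, grip point (0.449, 0.029), heading -26°.

Request:
{"api": "send_rows", "payload": {
  "plan": [
    [[-1,0.015,0.86,0,0],[-1,0.015,0.86,0,0],[-1,0.015,0.86,0,0],[-1,0.015,0.86,0,0],[-1,0.015,0.86,0,0],[-1,0.015,0.86,0,0]]
  ]
}}

```text
t: 8.5
tool_pos: [0.4484, 0.0282, 0.1725]
orientation: [-0.683, -3.066, -0.001]
force: [-0.2, -0.5, 0.2]
opening: 0.0799
gripper_force: 0.0
```

Request:
{"api": "send_rows", "payload": {
  "plan": [
    [[-1,0,0,-0.2,0],[-1,0,0,-0.35,0],[-1,0,0,-0.45,0],[-1,0,0,-0.52,0],[-1,0,0,-0.58,0],[-1,0,0,-0.61,0],[-1,0,0,-0.61,0]]
  ]
}}

```text
t: 9.08
tool_pos: [0.4471, 0.0246, 0.049]
orientation: [-0.693, -3.061, 0.001]
force: [-0.4, -0.2, -0.1]
opening: 0.0932
gripper_force: 0.0
```

```bash
python3 - <<'E'
from h import *
s=telemetry.read_state();print(s['tool_pos'],s['force'],s['opening'])
q,V=cloud("side")
cv2.imwrite("pics/s5.png",cv2.resize(q[130:270,230:400],(680,560),interpolation=cv2.INTER_CUBIC))
E
```

```text
[0.44711297 0.02456639 0.04895146] [-0.3519516  -0.24359022 -0.08401564] 0.09319467390964159
```

View pics/s5.png

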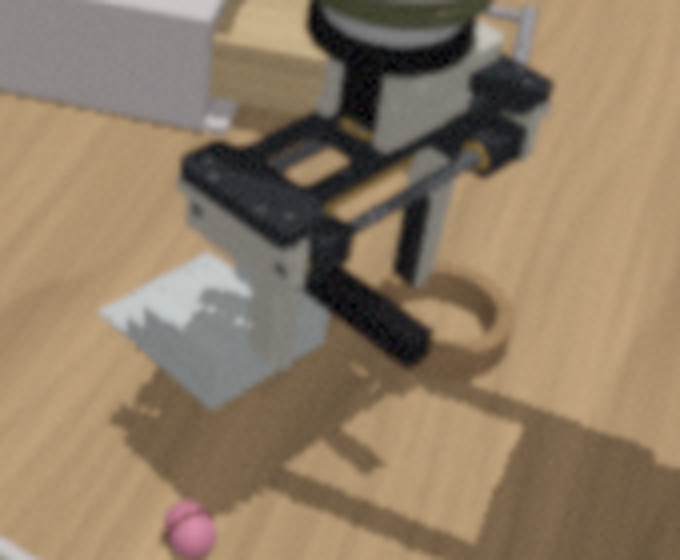

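Jaws straddle the handle bar: near finger at (280,330), far one at (415,250). Closing.

Request:
{"api": "send_rows", "payload": {
  "plan": [
    [[1,0,0,0,0],[1,0,0,0,0],[1,0,0,0,0],[1,0,0,0,0],[1,0,0,0,0],[1,0,0,0,0],[1,0,0,0,0],[1,0,0,0,0],[1,0,0,0,0],[1,0,0,0,0],[1,0,0,0,0],[1,0,0,0,0],[1,0,0,0,0],[1,0,0,0,0],[1,0,0,0,0]]
  ],
  "force": 60
}}

```text
t: 10.38
tool_pos: [0.4481, 0.0258, 0.0505]
orientation: [-0.693, -3.064, -0.0]
force: [0.5, 1.5, 0.3]
opening: 0.0155
gripper_force: 59.8
```

Request:
{"api": "send_rows", "payload": {
  "plan": [
    [[1,0,0,0.1,0],[1,0,0,0.25,0],[1,0,0,0.4,0],[1,0,0,0.4,0]]
  ]
}}

```text
t: 10.72
tool_pos: [0.4517, 0.0255, 0.1367]
orientation: [0.691, 3.056, 0.002]
force: [1.4, -0.6, 0.1]
opening: 0.0157
gripper_force: 59.8
```

```bash
cat >> h.py <<'E'
def scoop(W,V,yaw,g,V2=None):
    """points of both clouds in scoop frame about grip g (true), yaw rad -> x fwd, y left, z rel grip"""
    Q=np.concatenate([W.reshape(-1,3),V.reshape(-1,3)])-g
    c,s=np.cos(yaw),np.sin(yaw)
    return np.stack([Q[:,0]*c+Q[:,1]*s,-Q[:,0]*s+Q[:,1]*c,Q[:,2]],-1)
E
python3 - <<'E'
from h import *
s=telemetry.read_state();g=s['tool_pos']+[0,0,.043];print(s['tool_pos'],s['force'],s['opening'],s['gripper_force'])
p,W=cloud("top"); q,V=cloud("side")
Q=scoop(W,V,np.radians(-26),g)
for x in (-.05,.05,.07,.09,.11,.13,.15):
    k=(abs(Q[:,0]-x)<.006)&(abs(Q[:,1])<.03)&(Q[:,2]<.0)&(Q[:,2]>-.13)
    print(x,k.sum(),np.round(np.percentile(Q[k,2],[10,50,90]),3) if k.any() else '')
k=(Q[:,0]>.03)&(Q[:,0]<.16)&(abs(Q[:,1])<.06)&(Q[:,2]<-.03)&(Q[:,2]>-.11)
print(rect(Q[k]))
E
```

```text
[0.45167741 0.02553784 0.13671669] [ 1.38124248 -0.61384948  0.1101866 ] 0.01568330626980917 59.79517221450806
-0.05 36 [-0.012 -0.005 -0.001]
0.05 91 [-0.092 -0.09  -0.087]
0.07 121 [-0.093 -0.091 -0.088]
0.09 157 [-0.094 -0.092 -0.088]
0.11 164 [-0.094 -0.091 -0.088]
0.13 180 [-0.094 -0.092 -0.088]
0.15 0 
(array([86.2,  1. ]), array([112.4,  90.6]), 0.3)
```

Scoop is held level, with its floor 91 mm under the grip and the nose at +142 mm, as described. Now to the free end of the tub, grip at (0.3765, 0.309), heading -11.7°.

Request:
{"api": "send_rows", "payload": {
  "plan": [
    [[1,-0.1,0.15,0.1,0.1],[1,-0.18,0.35,0.1,0.23],[1,-0.18,0.52,0.1,0.23],[1,-0.18,0.65,0.1,0.23],[1,-0.18,0.7,0.1,0.23],[1,-0.18,0.7,0.1,0.23]]
  ]
}}

```text
t: 11.32
tool_pos: [0.4107, 0.1672, 0.1487]
orientation: [-0.314, -3.123, 0.001]
force: [0.2, -0.4, -2.4]
opening: 0.0156
gripper_force: 59.8
```

Request:
{"api": "send_rows", "payload": {
  "plan": [
    [[1,-0.05,0.15,0,0],[1,-0.1,0.35,0,0],[1,-0.18,0.52,0,0],[1,-0.18,0.65,0,0],[1,-0.18,0.715,0,0],[1,-0.18,0.715,0,0],[1,-0.18,0.715,-0.05,0],[1,-0.18,0.715,-0.1,0],[1,-0.18,0.715,-0.1,0]]
  ]
}}

```text
t: 12.07
tool_pos: [0.375, 0.3061, 0.127]
orientation: [-0.322, -3.121, 0.006]
force: [-0.3, 0.7, -0.8]
opening: 0.0155
gripper_force: 59.8
```

```bash
cat > chk.py <<'E'
from h import *
import sys
s=telemetry.read_state();g=s['tool_pos']+[0,0,.043];print(s['t'],s['tool_pos'],s['force'],s['opening'])
p,W=cloud("top",sys.argv[1] if len(sys.argv)>1 else None); q,V=cloud("side",sys.argv[2] if len(sys.argv)>2 else None)
C=np.array([.5273,.2775,0]); T=scoop(W,W[:0],np.radians(-11.7),C)
img=p.reshape(-1,3); hsv=cv2.cvtColor(p,cv2.COLOR_BGR2HSV).reshape(-1,3)
ok=(abs(T[:,0])<.17)&(abs(T[:,1])<.075)
# section across the tub at bowl middle: height against lateral y
x0=(scoop(g[None],np.zeros((0,3)),np.radians(-11.7),C)[0]); print("grip in tub",np.round(x0,4))
k=ok&(abs(T[:,0]-(x0[0]+.07))<.02)
for y in np.arange(-.066,.067,.004):
    m=k&(abs(T[:,1]-y)<.002)
    if m.any(): print(int(round(y*1000)),int(np.nanmedian(T[m,2])*1000),end=" | ")
print()
np.savez("last.npz",T=T,hsv=hsv)
E
python3 chk.py pics/top6.png pics/side6.png; python3 - <<'E'
import cv2,numpy as np
a=cv2.imread("pics/top6.png")[140:270,120:220];b=cv2.imread("pics/side6.png")[220:384,130:330]
cv2.imwrite("pics/c6.png",np.hstack([cv2.resize(a,(385,500)),cv2.resize(b,(410,500))]))
E
```

```text
12.0667 [0.37504689 0.30614154 0.12703136] [-0.27337108  0.74196724 -0.76245295] 0.01548907571090904
grip in tub [-0.1549 -0.0028  0.17  ]
-66 0 | -62 1 | -58 3 | -54 18 | -50 498 | -46 513 | -42 543 | -38 537 | -34 535 | -30 539 | -26 546 | -22 546 | -18 541 | -14 542 | -10 547 | -6 547 | -2 80 | 2 80 | 6 79 | 10 78 | 14 79 | 18 79 | 22 79 | 26 79 | 30 79 | 34 78 | 38 96 | 42 112 |
```

View pics/c6.png

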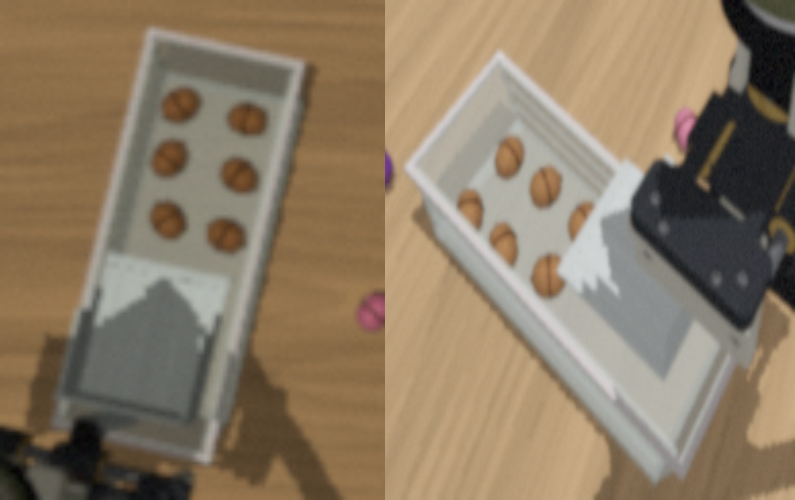

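```bash
python3 - <<'E'
from h import *
C=np.array([.5273,.2775,0])
f=lambda u,v,z:np.round(scoop(ray("top",120+u/3.85,140+v/3.846,z)[None],np.zeros((0,3)),np.radians(-11.7),C)[0]*1000,1)
print("nose",f(105,255,.080),f(228,278,.080))
print("rim",[f(*a,.052) for a in((150,30),(305,62),(212,460),(55,425))])
# subpixel: rim edges in T coords by image brightness on the plane .052
p=cv2.imread("pics/top0.png");c=viewer.calibration("top")
hs=cv2.cvtColor(p,cv2.COLOR_BGR2HSV)
for xo in (-.1,-.05,0,.05,.1):
    row=[]
    u=np.array([.9792,-.2028,0]);w=np.array([.2028,.9792,0]);E=c["extrinsics"];K=c["camera_matrix"]
    for y in np.arange(-.07,.071,.002):
        P=C+u*xo+w*y+[0,0,.052];q=E[:3,:3].T@(P-E[:3,3]);px=K[0,2]+K[0,0]*q[0]/-q[2];py=K[1,2]-K[1,1]*q[1]/-q[2]
        row.append(cv2.getRectSubPix(hs[...,1].copy(),(1,1),(px,py))[0,0])
    row=np.array(row,float);y=np.arange(-70,71,2)
    lo=np.where(row<(row.max()+row.min())/2)[0]; print(xo,"whitish from",y[lo[0]],"to",y[lo[-1]])
E
```

```text
nose [-18.8  40.8  80. ] [-15.2 -46.3  80. ]
rim [array([144.2,  57.2,  52. ]), array([146.1, -57.3,  52. ]), array([-143.4,  -59.1,   52. ]), array([-144.7,   55.3,   52. ])]
-0.1 whitish from -62 to 60
-0.05 whitish from -62 to 60
0 whitish from -62 to 60
0.05 whitish from -62 to 62
0.1 whitish from -62 to 62
```

Bowl sits 2.7 mm off the tub's centre line and slightly far back. I'll correct that and lower.

Request:
{"api": "send_rows", "payload": {
  "plan": [
    [[1,0.03,0.008,0,0],[1,0.03,0.008,-0.1,0],[1,0.03,0.008,-0.18,0],[1,0.03,0.008,-0.24,0],[1,0.03,0.008,-0.28,0],[1,0.03,0.008,-0.31,0],[1,0.03,0.008,-0.335,0],[1,0.03,0.008,-0.335,0],[1,0.03,0.008,-0.335,0]]
  ]
}}

```text
t: 12.92
tool_pos: [0.3823, 0.3105, 0.0638]
orientation: [0.319, 3.125, 0.0]
force: [0.5, 0.0, -1.2]
opening: 0.0155
gripper_force: 59.8
```

```bash
python3 chk.py pics/top7.png pics/side7.png; python3 - <<'E'
import sys;sys.path.insert(0,".")
from h import *
s=telemetry.read_state();p,W=cloud("top");T=scoop(W,W[:0],np.radians(-11.7),np.array([.5273,.2775,0]))
k=(T[:,0]>-.05)&(T[:,0]<-.02)&(abs(T[:,1])<.04);print("bowl floor z",np.nanmedian(T[k,2]))
k=(T[:,0]>-.005)&(T[:,0]<.1)&(abs(T[:,1])<.008);print("tub floor z",np.nanmedian(T[k,2]))
print(s['force'],s['tool_pos'])
E
```

```text
12.9167 [0.38233916 0.31047176 0.06384754] [ 0.45222151  0.01756731 -1.16321675] 0.015461813918496771
grip in tub [-0.1486  0.0029  0.1068]
-66 1 | -62 1 | -58 2 | -54 14 | -50 53 | -42 444 | -38 473 | -34 482 | -30 480 | -26 478 | -22 476 | -18 484 | -14 477 | -10 473 | -6 485 | -2 481 | 2 16 | 6 16 | 10 16 | 14 16 | 18 16 | 22 15 | 26 16 | 30 16 | 34 16 | 38 15 | 42 25 | 46 47 | 50 48 | 54 52 | 58 52 | 
bowl floor z 0.016748079177046238
tub floor z 0.006723938320003731
[ 0.22777933  0.33248818 -1.53570287] [0.38266636 0.31071677 0.06432835]
```

Request:
{"api": "send_rows", "payload": {
  "plan": [
    [[1,-0.002,-0.007,-0.01,0],[1,-0.002,-0.007,-0.02,0],[1,-0.002,-0.007,-0.03,0],[1,-0.002,-0.007,-0.036,0],[1,-0.002,-0.007,-0.036,0],[1,-0.002,-0.007,-0.036,0]]
  ]
}}

```text
t: 13.57
tool_pos: [0.3819, 0.309, 0.0565]
orientation: [0.32, 3.125, 0.0]
force: [-0.8, -1.4, 0.3]
opening: 0.0155
gripper_force: 59.8
```

```bash
python3 - <<'E'
from h import *
s=telemetry.read_state();p,W=cloud("top");T=scoop(W,W[:0],np.radians(-11.7),np.array([.5273,.2775,0]))
k=(T[:,0]>-.05)&(T[:,0]<-.02)&(abs(T[:,1])<.04);print("bowl floor z",np.nanmedian(T[k,2]))
k=(T[:,0]>-.11)&(T[:,0]<-.08)&(abs(T[:,1])<.04);print("bowl floor back z",np.nanmedian(T[k,2]))
print(s['force'],s['tool_pos'])
E
```

```text
bowl floor z 0.009035830457047367
bowl floor back z 0.4750670923652077
[-0.76518104 -1.41376917  0.34387401] [0.38189381 0.30904556 0.05652879]
```

Scoop is on the tub floor. Pushing forward along the tub.

Request:
{"api": "send_rows", "payload": {
  "plan": [
    [[1,0.02,-0.004,0,0],[1,0.045,-0.009,0,0],[1,0.07,-0.0145,0,0],[1,0.095,-0.02,0,0],[1,0.12,-0.025,0,0],[1,0.145,-0.03,0,0],[1,0.17,-0.035,0,0],[1,0.195,-0.04,0,0],[1,0.22,-0.0455,0,0],[1,0.245,-0.051,0,0],[1,0.27,-0.056,0,0],[1,0.295,-0.061,0,0],[1,0.32,-0.066,0,0],[1,0.345,-0.0715,0,0],[1,0.37,-0.077,0,0],[1,0.395,-0.082,0,0],[1,0.42,-0.087,0,0],[1,0.445,-0.092,0,0],[1,0.445,-0.092,0,0]]
  ]
}}

```text
t: 15.2
tool_pos: [0.4719, 0.2903, 0.0564]
orientation: [0.32, 3.124, 0.0]
force: [1.5, 0.5, 1.9]
opening: 0.0152
gripper_force: 59.8
```

```bash
cat > nuts.py <<'E'
from h import *
import sys
s=telemetry.read_state();print(s['t'],s['tool_pos'],s['force'],s['opening'])
p,W=cloud("top"); q,V=cloud("side"); C=np.array([.5273,.2775,0])
g=s['tool_pos']+[0,0,.043];print("nose in tub x",scoop(g[None],np.zeros((0,3)),np.radians(-11.7),C)[0][0]+.14)
z=float(sys.argv[1])
for n,im in (("top",p),("side",q)):
    hsv=cv2.cvtColor(im,cv2.COLOR_BGR2HSV)
    m=((hsv[...,0]<14)&(hsv[...,1]>140)&(hsv[...,2]>35)).astype(np.uint8)
    N,l,st,c=cv2.connectedComponentsWithStats(m)
    for i in range(1,N):
        if st[i,4]>12:
            w=ray(n,*c[i],z); t=scoop(w[None],np.zeros((0,3)),np.radians(-11.7),C)[0]
            if abs(t[0])<.2 and abs(t[1])<.1: print(n,st[i,4],np.round(t*1000))
np.savez("im.npz",p=p,q=q)
if len(sys.argv)>2:
    b=[int(a) for a in sys.argv[3:7]]; d=[int(a) for a in sys.argv[7:11]]
    cv2.imwrite(sys.argv[2],np.hstack([cv2.resize(p[b[2]:b[3],b[0]:b[1]],(400,400),interpolation=cv2.INTER_CUBIC),cv2.resize(q[d[2]:d[3],d[0]:d[1]],(400,400),interpolation=cv2.INTER_CUBIC)]))
E
python3 nuts.py .02
```

```text
15.2 [0.4718844  0.29028232 0.05639713] [1.53489991 0.52372531 1.85755467] 0.015248734582690488
nose in tub x 0.08314368573724373
```

```bash
python3 - <<'E'
from h import *
d=np.load("im.npz");C=np.array([.5273,.2775,0])
for n,k in (("top","p"),("side","q")):
    hsv=cv2.cvtColor(d[k],cv2.COLOR_BGR2HSV)
    m=((hsv[...,0]<20)&(hsv[...,1]>100)&(hsv[...,2]>12)).astype(np.uint8)
    N,l,st,c=cv2.connectedComponentsWithStats(m)
    for i in range(1,N):
        if st[i,4]>6:
            w=ray(n,*c[i],.02); t=scoop(w[None],np.zeros((0,3)),np.radians(-11.7),C)[0]
            if abs(t[0])<.16 and abs(t[1])<.06: print(n,st[i,4],np.round(t*1000),np.median(hsv[l==i],0),np.round(c[i]))
E
```

```text
top 184 [93. 31. 20.] [ 14. 158. 104.] [167. 169.]
top 172 [ 89. -20.  20.] [ 14.  157.5 100.5] [184. 174.]
side 224 [100. -25.  20.] [ 14. 129. 154.] [192. 268.]
side 231 [92. 23. 20.] [ 14. 128. 153.] [177. 287.]
side 7 [-154.  -19.   20.] [ 16. 101. 126.] [304. 348.]
```

Two columns of three nuts are packed against the far wall. Pushing the last 29 mm underneath.

Request:
{"api": "send_rows", "payload": {
  "plan": [
    [[1,0.02,-0.004,0,0],[1,0.04,-0.008,0,0],[1,0.06,-0.012,0,0],[1,0.08,-0.0165,0,0],[1,0.1,-0.021,0,0],[1,0.12,-0.025,0,0],[1,0.14,-0.029,0,0],[1,0.14,-0.029,0,0]]
  ]
}}

```text
t: 15.97
tool_pos: [0.499, 0.2847, 0.0565]
orientation: [0.32, 3.125, 0.0]
force: [-1.3, 0.7, 5.1]
opening: 0.0158
gripper_force: 59.8
```

```bash
sed -i 's/hsv\[...,0\]<14)&(hsv\[...,1\]>140)&(hsv\[...,2\]>35/hsv[...,0]<20)\&(hsv[...,1]>100)\&(hsv[...,2]>12/; s/print(n,st\[i,4\],np.round(t\*1000))/print(n,st[i,4],np.round(t*1000),"rows",st[i,1],st[i,1]+st[i,3],"cols",st[i,0],st[i,0]+st[i,2])/' nuts.py; python3 nuts.py .022; python3 - <<'E'
from h import *
d=np.load("im.npz");p=d["p"];hsv=cv2.cvtColor(p,cv2.COLOR_BGR2HSV)
C=np.array([.5273,.2775,0]);q,W=cloud("top");T=scoop(W,W[:0],np.radians(-11.7),C)
m=((hsv[...,0]<20)&(hsv[...,1]>100)&(hsv[...,2]>12)).ravel()&(abs(T[:,0])<.15)&(abs(T[:,1])<.052)
for x in range(0,145,6):
    for lab,a,b in(("R",-.05,.005),("L",.005,.05)):
        k=m&(abs(T[:,0]*1000-x)<3)&(T[:,1]>a)&(T[:,1]<b)
        print(x,lab,k.sum(),np.round(np.percentile(T[k,2],90)*1000) if k.any() else '',end=' ; ')
    print()
E
```

```text
15.9667 [0.49899831 0.28470559 0.05647315] [-1.27237223  0.74205215  5.09021501] 0.015849616067868944
nose in tub x 0.11082514014968867
top 299 [100.   1.  22.] rows 159 181 cols 161 192
top 47 [77. 31. 22.] rows 171 179 cols 162 170
side 79 [108.  30.  22.] rows 281 291 cols 161 176
side 31 [72. 28. 22.] rows 291 299 cols 178 188
side 21 [15. 78. 22.] rows 329 338 cols 182 192
side 23 [-41.  89.  22.] rows 354 367 cols 204 210
0 R 3 184.0 ; 0 L 0  ; 
6 R 1 186.0 ; 6 L 1 469.0 ; 
12 R 5 294.0 ; 12 L 1 471.0 ; 
18 R 6 445.0 ; 18 L 1 471.0 ; 
24 R 5 427.0 ; 24 L 0  ; 
30 R 6 430.0 ; 30 L 0  ; 
36 R 5 431.0 ; 36 L 0  ; 
42 R 8 472.0 ; 42 L 0  ; 
48 R 7 453.0 ; 48 L 0  ; 
54 R 0  ; 54 L 0  ; 
60 R 0  ; 60 L 0  ; 
66 R 0  ; 66 L 5 37.0 ; 
72 R 10 28.0 ; 72 L 15 33.0 ; 
78 R 18 34.0 ; 78 L 14 33.0 ; 
84 R 24 34.0 ; 84 L 12 12.0 ; 
90 R 30 37.0 ; 90 L 10 29.0 ; 
96 R 21 37.0 ; 96 L 13 33.0 ; 
102 R 22 37.0 ; 102 L 31 34.0 ; 
108 R 27 35.0 ; 108 L 28 33.0 ; 
114 R 18 35.0 ; 114 L 19 33.0 ; 
120 R 16 35.0 ; 120 L 8 32.0 ; 
126 R 1 31.0 ; 126 L 0  ; 
132 R 0  ; 132 L 0  ; 
138 R 2 2.0 ; 138 L 0  ; 
144 R 0  ; 144 L 0  ;
```

Nuts span tub x = 66 to 126 mm and the nose is at 111 mm. I'll nudge forward, then tilt the scoop nose-up about its rear edge with a lighter grip, so they settle back into the bowl.

Request:
{"api": "send_rows", "payload": {
  "plan": [
    [[1,0.018,-0.004,0,0],[1,0.018,-0.004,0,0],[1,0.01,-0.002,-0.005,0],[1,-0.005,0.001,-0.012,0],[1,-0.021,0.004,-0.019,0],[1,-0.038,0.008,-0.03,0],[1,-0.057,0.012,-0.042,0],[1,-0.075,0.016,-0.055,0],[1,-0.092,0.019,-0.068,0],[1,-0.092,0.019,-0.068,0]]
  ],
  "force": 20
}}

```text
t: 16.95
tool_pos: [0.479, 0.2887, 0.0418]
orientation: [-0.319, -3.124, 0.001]
force: [-0.2, 0.4, 3.3]
opening: 0.016
gripper_force: 20.0
```

```bash
cat > tilt.py <<'E'
from h import *
import sys
yaw=float(sys.argv[1])
s=telemetry.read_state();g=s['tool_pos']+[0,0,.043];print(s['t'],s['tool_pos'],s['force'],s['opening'],s['gripper_force'])
p,W=cloud("top");q,V=cloud("side");im=np.concatenate([p.reshape(-1,3),q.reshape(-1,3)])
hsv=cv2.cvtColor(im[None],cv2.COLOR_BGR2HSV)[0]
Q=scoop(W,V,np.radians(yaw),g)
brown=(hsv[:,0]<20)&(hsv[:,1]>100)&(hsv[:,2]>12)
k=(Q[:,0]>.02)&(Q[:,0]<.17)&(abs(Q[:,1])<.05)&(Q[:,2]<0)&(Q[:,2]>-.14)
for lab,m in (("nut",k&brown),("other",k&~brown&(hsv[:,1]<60)&(abs(Q[:,1])<.04))):
    print(lab,m.sum())
    for x in range(36,165,8):
        j=m&(abs(Q[:,0]*1000-x)<4)
        if j.sum()>2: print(x,j.sum(),np.round(np.percentile(Q[j,2]*1000,[5,50,95])),"y",np.round(np.percentile(Q[j,1]*1000,[5,95])),end=" | ")
    print()
np.savez("im.npz",p=p,q=q)
E
python3 tilt.py -11.7
```

```text
16.95 [0.47900956 0.28865132 0.04182483] [-0.20439049  0.40504994  3.33119121] 0.015964818243075267 20.000153481960297
nut 768
84 16 [-50. -46. -42.] y [-7. 10.] | 92 46 [-52. -45. -40.] y [-8. 32.] | 100 33 [-49. -44. -38.] y [-3. 36.] | 108 36 [-46. -40. -38.] y [-22.  34.] | 116 34 [-42. -40. -36.] y [-20.  -0.] | 124 39 [-42. -38. -35.] y [-34.  -1.] | 132 121 [-41. -36. -32.] y [-39.  40.] | 140 152 [-39. -33. -30.] y [-41.  44.] | 148 179 [-39. -32. -29.] y [-34.  41.] | 156 91 [-35. -29. -26.] y [-25.  36.] | 164 21 [-34. -30. -27.] y [-25.  -4.] | 
other 1558
36 71 [-80. -78. -75.] y [-35.  37.] | 44 83 [-80. -77.  -4.] y [-35.  34.] | 52 92 [-81. -77. -20.] y [-32.  37.] | 60 104 [-79. -49. -38.] y [-33.  36.] | 68 78 [-77. -73. -58.] y [-31.  39.] | 76 82 [-76. -72. -54.] y [-32.  39.] | 84 79 [-74. -71. -50.] y [-35.  39.] | 92 50 [-71. -69. -55.] y [-36.   8.] | 100 45 [-69. -67. -37.] y [-34.  40.] | 108 61 [-67. -64. -37.] y [-30.  39.] | 116 62 [-65. -61. -43.] y [-34.  40.] | 124 75 [-63. -59. -45.] y [-39.  39.] | 132 166 [-60. -58. -43.] y [-32.  36.] | 140 168 [-58. -56. -42.] y [-22.  28.] | 148 103 [-56. -54. -47.] y [-23.  19.] | 156 64 [-54. -52. -36.] y [-36.  20.] | 164 34 [-81. -75. -35.] y [-39.  30.] |
```

Tilt works: the bowl floor is now about 13° nose-up. Tilting another 10° so the nuts roll back.

Request:
{"api": "send_rows", "payload": {
  "plan": [
    [[1,-0.01,0.002,-0.01,0],[1,-0.021,0.004,-0.02,0],[1,-0.032,0.006,-0.03,0],[1,-0.042,0.009,-0.04,0],[1,-0.053,0.011,-0.05,0],[1,-0.063,0.013,-0.059,0],[1,-0.063,0.013,-0.059,0],[1,-0.063,0.013,-0.059,0]]
  ]
}}

```text
t: 17.72
tool_pos: [0.4675, 0.291, 0.0305]
orientation: [-0.319, -3.125, 0.0]
force: [1.8, -0.4, -0.2]
opening: 0.0158
gripper_force: 20.0
```

```bash
python3 tilt.py -11.7
```

```text
17.7167 [0.46747173 0.29102918 0.03053777] [ 1.84871614 -0.40038401 -0.22752008] 0.015849729951724515 19.999907612800598
nut 776
68 13 [-43. -40. -37.] y [-18. -12.] | 76 47 [-42. -37. -34.] y [-26.  13.] | 84 54 [-43. -37. -32.] y [-30.  18.] | 92 54 [-42. -36. -25.] y [-28.  29.] | 100 24 [-30. -26. -23.] y [16. 35.] | 108 39 [-30. -26. -22.] y [19. 31.] | 116 74 [-26. -21. -18.] y [16. 32.] | 124 60 [-23. -19. -17.] y [14. 36.] | 132 62 [-22. -17. -11.] y [-37.  28.] | 140 82 [-17. -11.  -8.] y [-41. -21.] | 148 145 [-15. -10.  -5.] y [-41.  -1.] | 156 90 [-11.  -5.  -1.] y [-35.   0.] | 164 32 [-8. -5. -2.] y [-23.  -4.] | 
other 1940
36 58 [-69. -66.  -2.] y [-36.  37.] | 44 63 [-70. -66.  -2.] y [-35.  35.] | 52 83 [-69. -66.  -7.] y [-34.  37.] | 60 85 [-69. -31. -22.] y [-34.  34.] | 68 90 [-47. -38. -30.] y [-36.  37.] | 76 42 [-63. -52. -31.] y [-33.  40.] | 84 21 [-64. -60. -30.] y [-33.  40.] | 92 17 [-58. -44. -24.] y [-32.  40.] | 100 55 [-56. -54. -33.] y [-31.  24.] | 108 125 [-53. -50. -31.] y [-36.  36.] | 116 158 [-50. -46. -26.] y [-36.  33.] | 124 169 [-46. -43. -26.] y [-36.  29.] | 132 195 [-43. -39. -23.] y [-38.  26.] | 140 204 [-39. -36. -33.] y [-24.  35.] | 148 225 [-36. -32. -28.] y [-20.  37.] | 156 162 [-32. -29. -26.] y [-25.  37.] | 164 133 [-44. -27. -24.] y [-37.  37.] |
```

Request:
{"api": "send_rows", "payload": {
  "plan": [
    [[1,0,0,0,0],[1,0,0,0,0],[1,0,0,0,0],[1,0,0,0,0],[1,0,0,0,0],[1,0,0,0,0]]
  ],
  "force": 60
}}

```text
t: 18.32
tool_pos: [0.4675, 0.2911, 0.0308]
orientation: [-0.32, -3.125, 0.0]
force: [0.4, 0.5, -1.2]
opening: 0.0157
gripper_force: 60.0
```

```bash
python3 tilt.py -11.7|head -3;  python3 - <<'E'
import cv2,numpy as np
d=np.load("im.npz");p,q=d["p"],d["q"]
cv2.imwrite("pics/c8.png",np.hstack([cv2.resize(p[140:220,145:225],(400,400),interpolation=cv2.INTER_CUBIC),cv2.resize(q[230:350,140:260],(400,400),interpolation=cv2.INTER_CUBIC)]))
E
```

```text
18.3167 [0.46754969 0.29105588 0.03076577] [ 0.3717976   0.48546847 -1.15444257] 0.0156546078494607 59.99946713447571
nut 774
68 15 [-42. -40. -37.] y [-18. -12.] | 76 50 [-47. -38. -33.] y [-26.  15.] | 84 56 [-43. -36. -31.] y [-30.  18.] | 92 52 [-43. -35. -26.] y [-29.  31.] | 100 24 [-31. -26. -23.] y [15. 35.] | 108 35 [-31. -26. -23.] y [18. 31.] | 116 75 [-27. -21. -19.] y [16. 33.] | 124 60 [-23. -20. -17.] y [15. 35.] | 132 65 [-23. -17. -12.] y [-37.  27.] | 140 79 [-18. -12.  -8.] y [-42. -21.] | 148 137 [-16. -10.  -5.] y [-40.  -2.] | 156 95 [-13.  -6.  -3.] y [-31.  -0.] | 164 31 [-9. -5. -2.] y [-24.  -4.] |
```

Request:
{"api": "send_rows", "payload": {
  "plan": [
    [[1,-0.02,0.004,0.01,0],[1,-0.05,0.01,0.03,0],[1,-0.09,0.018,0.05,0],[1,-0.12,0.025,0.05,0],[1,-0.06,0.012,0.05,0],[1,-0.1,0.02,0.05,0],[1,-0.04,0.008,0.05,0],[1,-0.08,0.016,0.05,0],[1,-0.03,0.006,0.05,0],[1,-0.07,0.014,0.05,0],[1,-0.07,0.014,0.05,0]]
  ]
}}

```text
t: 19.33
tool_pos: [0.4531, 0.294, 0.0407]
orientation: [-0.32, -3.124, 0.0]
force: [-0.8, 0.1, -1.9]
opening: 0.0154
gripper_force: 60.0
```

```bash
python3 tilt.py -11.7
```

```text
19.3333 [0.45314427 0.29395968 0.04072194] [-0.75415671  0.05915569 -1.89937255] 0.015353233404274937 59.999223947525024
nut 696
68 11 [-41. -40. -37.] y [-21. -15.] | 76 49 [-47. -39. -34.] y [-27.  14.] | 84 56 [-42. -37. -32.] y [-31.  17.] | 92 81 [-41. -35. -29.] y [-30.  30.] | 100 149 [-35. -29. -24.] y [-33.  27.] | 108 168 [-33. -27. -23.] y [-31.  29.] | 116 103 [-29. -22. -19.] y [-30.  32.] | 124 68 [-27. -21. -18.] y [-23.  35.] | 132 11 [-26. -22. -20.] y [16. 33.] | 
other 2171
36 67 [-80. -77. -74.] y [-36.  36.] | 44 78 [-80. -77.  -2.] y [-35.  34.] | 52 96 [-79. -77.  -8.] y [-34.  37.] | 60 99 [-79. -32. -24.] y [-36.  32.] | 68 109 [-78. -41. -31.] y [-36.  36.] | 76 46 [-77. -55. -32.] y [-32.  40.] | 84 19 [-64. -61. -24.] y [-35.  40.] | 92 18 [-58. -43. -26.] y [-33.  40.] | 100 20 [-58. -54. -22.] y [-38.  40.] | 108 25 [-35. -31. -14.] y [-38.  40.] | 116 68 [-48. -36. -22.] y [-29.  38.] | 124 137 [-47. -43. -25.] y [-36.  36.] | 132 196 [-44. -40. -25.] y [-37.  31.] | 140 267 [-40. -37. -34.] y [-36.  33.] | 148 303 [-36. -33. -30.] y [-36.  36.] | 156 293 [-34. -30. -28.] y [-37.  36.] | 164 228 [-76. -28. -25.] y [-36.  35.] |
```

The nuts settled back into the bowl (68 to 132 mm ahead of the grip, with the front 30 mm clear). Lifting.

Request:
{"api": "send_rows", "payload": {
  "plan": [
    [[1,0,0,0.03,0],[1,0,0,0.08,0],[1,0,0,0.15,0],[1,0,0,0.25,0],[1,0,0,0.35,0],[1,0,0,0.45,0],[1,0,0,0.55,0],[1,0,0,0.65,0],[1,0,0,0.73,0],[1,0,0,0.78,0],[1,0,0,0.8,0],[1,0,0,0.8,0]]
  ]
}}

```text
t: 20.43
tool_pos: [0.4543, 0.2943, 0.2024]
orientation: [0.319, 3.123, 0.002]
force: [0.8, -0.2, -2.0]
opening: 0.0153
gripper_force: 60.0
```

```bash
python3 tilt.py -11.7;  python3 - <<'E'
import cv2,numpy as np
d=np.load("im.npz");p,q=d["p"],d["q"]
cv2.imwrite("pics/c9.png",np.hstack([cv2.resize(p[130:270,110:250],(400,400),interpolation=cv2.INTER_CUBIC),cv2.resize(q[180:380,110:310],(400,400),interpolation=cv2.INTER_CUBIC)]))
E
```

```text
20.4333 [0.45434158 0.29427396 0.20239666] [ 0.7640238  -0.19677093 -2.02307927] 0.015315782065991771 59.999136328697205
nut 786
76 85 [-49. -41. -35.] y [-30.  20.] | 84 131 [-45. -37. -32.] y [-30.  29.] | 92 121 [-42. -34. -28.] y [-30.  32.] | 100 114 [-35. -29. -25.] y [-31.  32.] | 108 131 [-33. -28. -22.] y [-32.  28.] | 116 124 [-30. -23. -20.] y [-31.  31.] | 124 62 [-25. -21. -17.] y [13. 34.] | 132 17 [-25. -22. -20.] y [15. 32.] | 
other 1878
44 8 [-11.  -3.  -1.] y [-9.  3.] | 52 39 [-28. -13.  -2.] y [-10.   5.] | 60 121 [-44. -31. -24.] y [-30.  38.] | 68 173 [-61. -41. -31.] y [-34.  39.] | 76 60 [-68. -54. -29.] y [-31.  40.] | 84 57 [-64. -61. -37.] y [16. 40.] | 92 41 [-61. -46. -24.] y [-32.  40.] | 100 19 [-56. -32. -19.] y [-37.  40.] | 108 23 [-48. -30. -15.] y [18. 40.] | 116 46 [-49. -38. -15.] y [-32.  40.] | 124 91 [-46. -43. -23.] y [-33.  37.] | 132 103 [-43. -40. -23.] y [-33.  39.] | 140 187 [-39. -37. -34.] y [-32.  37.] | 148 287 [-36. -34. -31.] y [-31.  37.] | 156 352 [-32. -30. -28.] y [-36.  36.] | 164 269 [-30. -28. -25.] y [-36.  36.] |
```

View pics/c9.png

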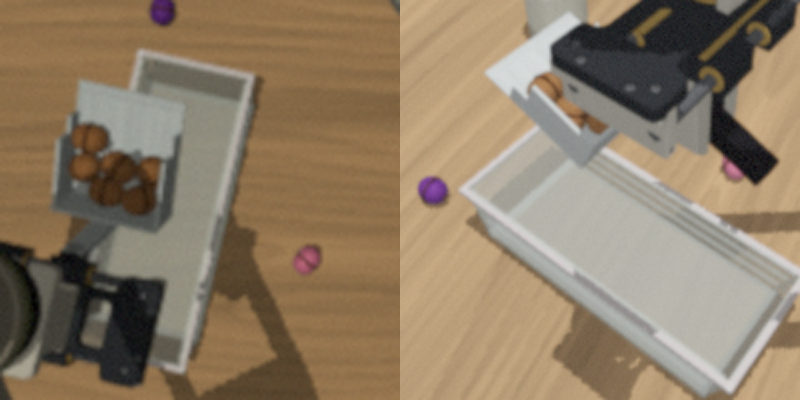

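All six nuts are in the bowl (around crop (115,170)) and the tub is empty. Carrying them to the drawer, grip target (0.495, -0.300).

Request:
{"api": "send_rows", "payload": {
  "plan": [
    [[1,0,-0.025,0,0],[1,0,-0.07,0,0],[1,0,-0.13,0,0],[1,0,-0.2,0,0],[1,0,-0.28,0,0],[1,0,-0.37,0,0],[1,0,-0.47,0,0],[1,0,-0.57,0,0],[1,0,-0.67,0,0],[1,0,-0.77,0,0],[1,0,-0.87,0,0],[1,0,-0.97,0,0]]
  ]
}}

```text
t: 21.53
tool_pos: [0.4532, 0.0977, 0.2008]
orientation: [0.321, 3.125, -0.001]
force: [0.2, 1.3, -2.5]
opening: 0.0156
gripper_force: 60.0
```

Request:
{"api": "send_rows", "payload": {
  "plan": [
    [[1,0.01,-0.1,0,0.02],[1,0.03,-0.2,0,0.05],[1,0.05,-0.3,0,0.09],[1,0.07,-0.4,0,0.13],[1,0.1,-0.5,0,0.17],[1,0.13,-0.6,0,0.21],[1,0.15,-0.7,0,0.25],[1,0.17,-0.8,0,0.28],[1,0.19,-0.9,0,0.3],[1,0.2,-1,0,0.3]]
  ]
}}

```text
t: 22.37
tool_pos: [0.493, -0.1023, 0.2008]
orientation: [0.174, -3.137, 0.001]
force: [-0.2, -0.9, -1.7]
opening: 0.016
gripper_force: 60.0
```

Request:
{"api": "send_rows", "payload": {
  "plan": [
    [[1,0,-0.1,0,0],[1,0,-0.2,0,0],[1,0,-0.3,0,0],[1,0,-0.4,0,0],[1,0,-0.5,0,0],[1,0,-0.6,0,0],[1,0,-0.7,0,0],[1,0,-0.79,0,0],[1,0,-0.87,0,0],[1,0,-0.93,0,0],[1,0,-0.97,0,0],[1,0,-1,0,0],[1,0,-1,0,0]]
  ]
}}

```text
t: 23.45
tool_pos: [0.4935, -0.3009, 0.2008]
orientation: [0.172, -3.137, 0.0]
force: [0.5, 0.8, -1.8]
opening: 0.0156
gripper_force: 60.0
```

```bash
python3 tilt.py 6.3; python3 - <<'E'
from h import *
d=np.load("im.npz");p=d["p"]
# drawer front / unit front check along unit axis
_,W=cloud("top");C=np.array([.568,-.292,0]);T=scoop(W,W[:0],np.radians(6.3),C)
for y0 in (-.07,.06):
  print("y",y0)
  for x in range(-150,120,10):
    k=(abs(T[:,0]*1000-x)<5)&(abs(T[:,1]-y0)<.01)
    print(x,np.round(np.nanmedian(T[k,2])*1000) if k.any() else '-',end=" | ")
  print()
for x0 in (-.06,):
  for y in range(-110,115,6):
    k=(abs(T[:,1]*1000-y)<3)&(abs(T[:,0]-x0)<.015)
    print(y,np.round(np.nanmedian(T[k,2])*1000) if k.any() else '-',end=" | ")
E
```

```text
23.45 [ 0.49349536 -0.30092437  0.2008205 ] [ 0.45175202  0.79427506 -1.79415647] 0.015633943325355837 59.999027252197266
nut 662
68 7 [-44. -41. -38.] y [-20.   2.] | 76 85 [-44. -38. -33.] y [-25.  17.] | 84 95 [-43. -37. -31.] y [-24.  20.] | 92 102 [-41. -36. -28.] y [-27.  31.] | 100 132 [-37. -29. -25.] y [-33.  30.] | 108 118 [-34. -28. -23.] y [-32.  29.] | 116 65 [-32. -24. -20.] y [-31.  33.] | 124 45 [-26. -21. -18.] y [16. 37.] | 132 13 [-25. -22. -19.] y [22. 34.] | 
other 1323
36 4 [-7. -3. -1.] y [7. 8.] | 44 34 [-22.  -9.  -1.] y [ 4. 10.] | 52 60 [-38. -19.  -4.] y [-7.  9.] | 60 114 [-49. -30. -25.] y [-32.  33.] | 68 123 [-49. -40. -31.] y [-38.  34.] | 76 39 [-64. -55. -38.] y [-38.  29.] | 84 22 [-64. -61. -25.] y [-39.  26.] | 92 18 [-59. -40. -26.] y [-39.  27.] | 100 11 [-58. -32. -21.] y [-39.  34.] | 108 13 [-44. -32. -18.] y [-39.  33.] | 116 41 [-48. -36. -21.] y [-33.  27.] | 124 81 [-46. -43. -25.] y [-39.  26.] | 132 105 [-43. -40. -25.] y [-38.  29.] | 140 152 [-39. -36. -33.] y [-36.  33.] | 148 175 [-36. -33. -30.] y [-35.  36.] | 156 174 [-32. -30. 
[... 288 characters left out ...]
 | 100 - | 110 93.0 | 
y 0.06
-150 2.0 | -140 1.0 | -130 1.0 | -120 1.0 | -110 80.0 | -100 203.0 | -90 350.0 | -80 350.0 | -70 652.0 | -60 652.0 | -50 625.0 | -40 618.0 | -30 605.0 | -20 29.0 | -10 29.0 | 0 29.0 | 10 29.0 | 20 29.0 | 30 29.0 | 40 29.0 | 50 31.0 | 60 92.0 | 70 92.0 | 80 93.0 | 90 92.0 | 100 92.0 | 110 92.0 | 
-110 - | -104 - | -98 - | -92 - | -86 - | -80 - | -74 29.0 | -68 28.0 | -62 28.0 | -56 29.0 | -50 - | -44 - | -38 - | -32 - | -26 - | -20 - | -14 - | -8 324.0 | -2 31.0 | 4 30.0 | 10 31.0 | 16 333.0 | 22 332.0 | 28 334.0 | 34 409.0 | 40 446.0 | 46 326.0 | 52 328.0 | 58 652.0 | 64 635.0 | 70 621.0 | 76 612.0 | 82 596.0 | 88 588.0 | 94 345.0 | 100 1.0 | 106 1.0 | 112 1.0 |
```

Geometry matches: drawer floor at 28 to 29 mm, unit front edge at drawer x ≈ +55 mm, so the drawer is about 0.15 out. I'll lower a little and ease the grip in stages so the scoop pivots nose-down over the drawer.

Request:
{"api": "send_rows", "payload": {
  "plan": [
    [[1,0.02,0,-0.05,0],[1,0.02,0,-0.1,0],[1,0.02,0,-0.1,0],[1,0.02,0,-0.1,0],[1,0.02,0,-0.1,0]]
  ],
  "force": 12
}}

```text
t: 24.02
tool_pos: [0.4974, -0.2996, 0.1803]
orientation: [0.174, -3.136, -0.001]
force: [-1.2, -0.2, -1.2]
opening: 0.0159
gripper_force: 12.0
```

```bash
cat > ang.py <<'E'
from h import *
import sys
s=telemetry.read_state();g=s['tool_pos']+[0,0,.043];print(s['t'],np.round(s['tool_pos'],4),np.round(s['force'],1),s['gripper_force'])
p,W=cloud("top");q,V=cloud("side");im=np.concatenate([p.reshape(-1,3),q.reshape(-1,3)])
hsv=cv2.cvtColor(im[None],cv2.COLOR_BGR2HSV)[0]
Q=scoop(W,V,np.radians(float(sys.argv[1])),g)
f=(hsv[:,2]<60)&(abs(Q[:,1])<.012)&(Q[:,0]>-.07)&(Q[:,0]<-.012)&(abs(Q[:,2])<.06)
if f.sum()>5:
    vx,vz,_,_=cv2.fitLine(Q[f][:,[0,2]].astype(np.float32),cv2.DIST_HUBER,0,.001,.001).ravel();print("rear handle slope deg (+ = nose up)",np.degrees(np.arctan(vz/vx)),f.sum())
br=(hsv[:,0]<20)&(hsv[:,1]>100)&(hsv[:,2]>12)
k=br&(Q[:,0]>.03)&(Q[:,0]<.17)&(abs(Q[:,1])<.045)&(Q[:,2]<.02)&(Q[:,2]>-.13);print("nut px in bowl",k.sum())
f=(hsv[:,1]<60)&(abs(Q[:,1])<.036)&(Q[:,0]>.02)&(Q[:,0]<.17)&(Q[:,2]<.02)&(Q[:,2]>-.18)
for x in range(28,170,14):
    j=f&(abs(Q[:,0]*1000-x)<5)
    if j.sum()>3:print(x,j.sum(),np.round(np.percentile(Q[j,2]*1000,[5,50,95])),end=" | ")
print()
E
python3 ang.py 6.3
```

```text
24.0167 [ 0.4974 -0.2996  0.1803] [-1.2 -0.2 -1.2] 11.999799013137817
rear handle slope deg (+ = nose up) -39.79282 173
nut px in bowl 234
28 25 [-138.  -25.  -14.] | 42 25 [-152. -144. -121.] | 126 143 [-134. -132. -129.] | 140 149 [-134. -131. -129.] | 154 147 [-134. -132. -129.] | 168 108 [-133. -132. -129.] |
```

It pitched to about -40° at 12 N. I'll let it hang a bit further and give a small shake to empty the bowl.

Request:
{"api": "send_rows", "payload": {
  "plan": [
    [[1,0,0,0,0],[1,0,0,0,0],[1,0,0,0,0],[1,0.03,0.003,0,0],[1,0,0,0,0],[1,0.03,0.003,0,0],[1,0,0,0,0],[1,0,0,0,0],[1,0,0,0,0]]
  ],
  "force": 10
}}

```text
t: 24.87
tool_pos: [0.4974, -0.3001, 0.1809]
orientation: [0.173, -3.137, -0.0]
force: [-0.6, 0.2, -1.8]
opening: 0.0161
gripper_force: 10.0
```

```bash
python3 ang.py 6.3; cat > dn.py <<'E'
from h import *
C=np.array([.568,-.292,0])
for n in ("top","side"):
    p,W=cloud(n); hsv=cv2.cvtColor(p,cv2.COLOR_BGR2HSV)
    T=scoop(W,W[:0],np.radians(6.3),C).reshape(384,512,3)
    m=(abs(T[...,0])<.14)&(abs(T[...,1])<.12)&(T[...,2]>.033)&(T[...,2]<.075)
    d=m&(hsv[...,1]>90)
    N,l,st,c=cv2.connectedComponentsWithStats(d.astype(np.uint8))
    for i in range(1,N):
        if st[i,4]>8: k=l==i; print(n,st[i,4],np.round(np.median(T[k],0)*1000),"x",np.round(np.percentile(T[k][:,0]*1000,[5,95])),"y",np.round(np.percentile(T[k][:,1]*1000,[5,95])),np.median(hsv[k],0))
    print(n,"wood hsv",np.median(hsv[(abs(T[...,0]+.02)<.07)&(abs(T[...,1])<.07)&(T[...,2]<.032)&(T[...,2]>.024)],0))
    cv2.imwrite(f"pics/dn_{n}.png",p)
E
python3 dn.py
```

```text
24.8667 [ 0.4974 -0.3001  0.1809] [-0.6  0.2 -1.8] 9.999983310699463
rear handle slope deg (+ = nose up) -40.25547 172
nut px in bowl 0
28 32 [-140.  -22.  -12.] | 42 112 [-152. -147. -141.] | 56 61 [-159. -156. -152.] | 126 150 [-144. -132. -129.] | 140 147 [-135. -132. -130.] | 154 151 [-134. -132. -129.] | 168 108 [-134. -132. -129.] | 
top 241 [  9. -80.  60.] x [-29.  46.] y [-84. -78.] [ 18. 112.  75.]
top 70 [41. -5. 50.] x [32. 52.] y [-17.   3.] [ 14.  155.   69.5]
top 53 [45. 32. 50.] x [37. 51.] y [21. 41.] [ 14. 156.  74.]
top 427 [-21.  82.  61.] x [-93.  38.] y [46. 85.] [ 18. 111. 100.]
top wood hsv [ 18. 110. 103.]
side 117 [39.  3. 48.] x [26. 53.] y [-8. 41.] [ 14. 130. 106.]
side wood hsv [ 18.  87. 126.]
```

Request:
{"api": "send_rows", "payload": {
  "plan": [
    [[1,0,0,0,0],[1,0,0,0,0],[1,0.03,0.003,0,0],[1,0,0,0,0],[1,0.03,0.003,0,0],[1,0,0,0,0],[1,0,0,0,0]]
  ],
  "force": 6
}}

```text
t: 25.65
tool_pos: [0.4972, -0.3001, 0.1808]
orientation: [0.173, -3.136, -0.0]
force: [-0.3, -0.1, -1.1]
opening: 0.016
gripper_force: 6.0
```

Request:
{"api": "send_rows", "payload": {
  "plan": [
    [[1,0,0,0.05,0],[1,0,0,0.15,0],[1,-0.1,-0.01,0.3,0],[1,-0.25,0,0.45,0],[1,-0.4,0.1,0.5,0],[1,-0.5,0.3,0.5,0],[1,-0.5,0.5,0.5,0],[1,-0.5,0.7,0.5,0],[1,-0.5,0.85,0.5,0],[1,-0.5,0.95,0.5,0],[1,-0.5,0.95,0.5,0]]
  ],
  "force": 30
}}

```text
t: 26.57
tool_pos: [0.3979, -0.107, 0.2824]
orientation: [-0.178, 3.134, 0.0]
force: [0.1, -0.6, -2.2]
opening: 0.0153
gripper_force: 30.0
```

```bash
python3 ang.py 6.3; python3 dn.py
```

```text
26.5667 [ 0.3979 -0.107   0.2824] [ 0.1 -0.6 -2.2] 30.000204741954803
rear handle slope deg (+ = nose up) -42.37228 282
nut px in bowl 0
28 201 [-139. -134.  -11.] | 42 195 [-152. -147. -142.] | 56 93 [-159. -157. -153.] | 
top 960 [-34. -21.  64.] x [-93.  40.] y [-83.  84.] [ 18. 111. 116.]
top 74 [41. -5. 50.] x [31. 51.] y [-16.   3.] [ 14. 158. 108.]
top 53 [44. 33. 50.] x [37. 51.] y [21. 41.] [ 14. 157. 106.]
top wood hsv [ 18. 109. 162.]
side 113 [40.  4. 48.] x [28. 53.] y [-10.  39.] [ 15. 131. 135.]
side wood hsv [ 19.  79. 186.]
```

```bash
python3 - <<'E'
from h import *
s=telemetry.read_state();g=s['tool_pos']+[0,0,.043]
for n in ("top","side"):
    p,W=cloud(n,f"pics/e_{n}.png"); hsv=cv2.cvtColor(p,cv2.COLOR_BGR2HSV)
    m=(hsv[...,0]<=16)&(hsv[...,1]>115)&(W[...,2]>.008)&(W[...,2]<.35)
    N,l,st,c=cv2.connectedComponentsWithStats(m.astype(np.uint8))
    for i in range(1,N):
        if st[i,4]>8: k=l==i; print(n,st[i,4],np.round(np.median(W[k],0),3),np.median(hsv[k],0),np.round(c[i]))
    Q=scoop(W,W[:0],np.radians(6.3),g); k=(Q[:,0]>-.06)&(Q[:,0]<.1)&(abs(Q[:,1])<.045)&(Q[:,2]<-.03)&(Q[:,2]>-.2)
    h=hsv.reshape(-1,3)[k];print(n,"bowl px",len(h),"coloured",(h[:,1]>90).sum())
E
```

```text
top 50 [ 0.609 -0.255  0.05 ] [ 14.  157.  105.5] [362. 178.]
top 71 [ 0.608 -0.293  0.05 ] [ 14. 157. 106.] [376. 178.]
top 64 [ 0.583 -0.225  0.051] [ 15. 156. 108.] [351. 187.]
top 113 [ 0.424 -0.038  0.024] [ 16. 132.  78.] [282. 245.]
top 10 [ 0.381 -0.078  0.025] [ 16. 131.  96.] [295. 259.]
top 75 [ 0.112 -0.642  0.032] [ 16. 135.  50.] [506. 366.]
top bowl px 890 coloured 1
side 11 [ 0.135 -0.727  0.08 ] [ 16. 118.  80.] [478.  93.]
side 9 [ 0.117 -0.669  0.088] [ 15. 117.  76.] [485. 101.]
side 15 [ 0.113 -0.653  0.031] [ 15. 119.  74.] [479. 117.]
side 18 [ 0.068 -0.511  0.09 ] [ 15. 118.  74.] [505. 127.]
side 85 [ 0.607 -0.284  0.048] [ 14. 133. 128.] [292. 133.]
side 22 [ 0.062 -0.488  0.066] [ 15.5 119.   76. ] [505. 138.]
side 10 [ 0.079 -0.548  0.024] [ 15. 122.  72.] [491. 140.]
side 10 [ 0.073 -0.524  0.035] [ 14.5 119.   72. ] [496. 140.]
side 15 [ 0.066 -0.507  0.035] [ 16. 119.  75.] [498. 144.]
side 34 [ 0.056 -0.471  0.043] [ 15.  118.   76.5] [503. 149.]
side bowl px 1397 coloured 0
```

Three nuts are visible in the drawer, the other three are under the unit's top, the bowl is empty and none are on the bench. Now to right the scoop: bring it to clear bench, touch the nose down at (0.65, -0.045) and roll it level about the nose.

Request:
{"api": "send_rows", "payload": {
  "plan": [
    [[1,0.15,0.05,0,0],[1,0.35,0.1,-0.05,0],[1,0.55,0.17,-0.1,0],[1,0.75,0.23,-0.2,0],[1,0.9,0.27,-0.25,0],[1,1,0.3,-0.3,0],[1,1,0.3,-0.3,0]]
  ],
  "force": 30
}}

```text
t: 27.45
tool_pos: [0.5989, -0.0495, 0.2157]
orientation: [0.173, -3.131, -0.003]
force: [0.1, -0.7, -1.1]
opening: 0.0157
gripper_force: 30.0
```

Request:
{"api": "send_rows", "payload": {
  "plan": [
    [[1,0.055,0,-0.1,0],[1,0.055,0,-0.2,0],[1,0.055,0,-0.28,0],[1,0.055,0,-0.34,0],[1,0.055,0,-0.38,0],[1,0.055,0,-0.38,0]]
  ]
}}

```text
t: 27.95
tool_pos: [0.6074, -0.0507, 0.143]
orientation: [0.172, -3.134, -0.001]
force: [-0.4, -0.4, -1.1]
opening: 0.016
gripper_force: 30.0
```

```bash
python3 ang.py 6.3; python3 - <<'E'
from h import *
s=telemetry.read_state();g=s['tool_pos']+[0,0,.042]
p,W=cloud("top");q,V=cloud("side");Q=scoop(W,V,np.radians(6.3),g)
k=(abs(Q[:,1])<.05)&(Q[:,0]>-.06)&(Q[:,0]<.12)&(Q[:,2]+g[2]>.012)&(Q[:,2]<-.06)
for z in range(15,110,8):
    j=k&(abs((Q[:,2]+g[2])*1000-z)<4)
    if j.sum()>3: print(z,j.sum(),np.round(np.percentile(Q[j,0]*1000,[3,50,97])))
E
```

```text
27.95 [ 0.6074 -0.0507  0.143 ] [-0.4 -0.4 -1.1] 29.99966651201248
rear handle slope deg (+ = nose up) -42.138298 211
nut px in bowl 0
28 48 [-139.  -21.   -9.] | 42 13 [-151. -147. -144.] | 56 5 [-160. -158. -157.] | 
31 17 [48. 51. 54.]
39 22 [36. 43. 47.]
47 22 [28. 33. 38.]
55 48 [19. 29. 40.]
63 59 [ 9. 24. 40.]
71 59 [ 0. 22. 34.]
79 86 [-12.  19.  41.]
87 121 [-26.   4.  36.]
95 193 [-26. -21.  24.]
103 114 [-21. -15.  16.]
```

Request:
{"api": "send_rows", "payload": {
  "plan": [
    [[1,0,0,-0.06,0],[1,0,0,-0.11,0],[1,0,0,-0.15,0],[1,-0.045,-0.005,-0.168,0],[1,-0.09,-0.01,-0.185,0],[1,-0.122,-0.013,-0.203,0],[1,-0.155,-0.017,-0.222,0],[1,-0.185,-0.02,-0.243,0],[1,-0.215,-0.024,-0.265,0],[1,-0.242,-0.027,-0.287,0],[1,-0.27,-0.03,-0.31,0],[1,-0.297,-0.033,-0.335,0],[1,-0.325,-0.036,-0.36,0],[1,-0.348,-0.038,-0.387,0],[1,-0.37,-0.041,-0.415,0],[1,-0.37,-0.041,-0.415,0]]
  ],
  "force": 12
}}

```text
t: 29.48
tool_pos: [0.533, -0.0582, 0.0601]
orientation: [0.173, -3.134, -0.001]
force: [-0.8, 0.8, -0.6]
opening: 0.0157
gripper_force: 12.0
```

```bash
python3 ang.py 6.3
```

```text
29.4833 [ 0.533  -0.0582  0.0601] [-0.8  0.8 -0.6] 12.000537514686584
rear handle slope deg (+ = nose up) -12.524191 193
nut px in bowl 375
28 192 [-92. -49.   1.] | 42 9 [-96. -94. -93.] | 56 37 [-96. -95. -94.] | 70 35 [-98. -96. -95.] | 84 37 [-99. -97. -96.] | 98 43 [-100.  -98.  -97.] | 112 71 [-101.  -99.  -98.] | 126 85 [-103. -101.  -99.] |
```

Request:
{"api": "send_rows", "payload": {
  "plan": [
    [[1,-0.015,-0.002,-0.02,0],[1,-0.03,-0.003,-0.038,0],[1,-0.043,-0.005,-0.052,0],[1,-0.043,-0.005,-0.057,0],[1,-0.043,-0.005,-0.06,0],[1,-0.043,-0.005,-0.06,0]]
  ]
}}

```text
t: 30.08
tool_pos: [0.5261, -0.0593, 0.0509]
orientation: [-0.173, 3.137, -0.0]
force: [-5.2, 2.0, 9.3]
opening: 0.0158
gripper_force: 12.0
```

```bash
python3 ang.py 6.3
```

```text
30.0833 [ 0.5261 -0.0593  0.0509] [-5.2  2.   9.3] 12.000672519207
rear handle slope deg (+ = nose up) -14.828199 167
nut px in bowl 339
28 132 [-75. -37.   1.] | 56 38 [-93. -91. -90.] | 70 37 [-93. -92. -90.] | 84 39 [-93. -92. -90.] | 98 38 [-93. -92. -90.] | 112 83 [-93. -91. -89.] | 126 118 [-94. -92. -90.] | 140 19 [-95. -94. -91.] |
```

The scoop is flat on the bench. Releasing and withdrawing.

Request:
{"api": "send_rows", "payload": {
  "plan": [
    [[1,0,0,0.008,0],[-1,0,0,0.008,0],[-1,0,0,0.008,0],[-1,0,0,0.008,0],[-1,0,0,0.008,0],[-1,0,0,0.008,0],[-1,0,0,0.008,0],[-1,0,0,0.008,0],[-1,0,0,0.008,0],[-1,0,0,0.008,0],[-1,0,0,0.1,0],[-1,0,0,0.3,0],[-1,0,0,0.5,0],[-1,0,0,0.7,0],[-1,0,0,0.7,0]]
  ]
}}

```text
t: 31.43
tool_pos: [0.5307, -0.0602, 0.1998]
orientation: [-0.173, 3.124, -0.006]
force: [2.1, 0.0, 1.1]
opening: 0.0927
gripper_force: 0.0
```

Request:
{"api": "send_rows", "payload": {
  "plan": [
    [[-1,-0.2,0.2,0,0],[-1,-0.3,0.4,0,0],[-1,-0.4,0.6,0,0],[-1,-0.5,0.8,0,0],[-1,-0.5,1,0,0],[-1,-0.5,1,0,0]]
  ]
}}

```text
t: 31.93
tool_pos: [0.4247, 0.1442, 0.1901]
orientation: [-0.176, 3.136, 0.003]
force: [0.8, -0.8, 0.5]
opening: 0.0928
gripper_force: 0.0
```

Request:
{"api": "send_rows", "payload": {
  "plan": [
    [[-1,-0.1,0.2,0,0],[-1,-0.1,0.4,0,0],[-1,-0.1,0.6,0,0],[-1,-0.1,0.8,0,0],[-1,-0.1,1,0,0],[-1,-0.1,1,0,0],[-1,-0.1,1,0,0]]
  ]
}}

```text
t: 32.52
tool_pos: [0.4053, 0.3424, 0.189]
orientation: [0.179, -3.135, 0.001]
force: [-0.2, -0.7, -0.3]
opening: 0.0928
gripper_force: 0.0
```

```bash
python3 - <<'E'
from h import *
s=telemetry.read_state();print(s['t'],s['tool_pos'],s['force'])
p,W=cloud("top","pics/f_top.png");q,V=cloud("side","pics/f_side.png")
f=lambda n,Q:print(n,len(Q),rect(Q),np.round(np.median(Q,0),4)) if len(Q)>3 else print(n,len(Q))
f("jar",box(W,240,275,98,135,.115,.14)); f("tape",box(W,270,308,230,264,.015,.035))
hsv=cv2.cvtColor(p,cv2.COLOR_BGR2HSV)
f("bar",box(W,230,330,170,260,.085,.115,hsv[...,2]<70))
f("bowl floor",box(W,230,330,150,240,.0,.01,hsv[...,1]<60))
f("front",box(W,325,430,205,245,.07,.085)); f("unit",box(W,325,420,85,200,.084,.1))
for n,P,w in(("top",p,W),("side",q,V)):
    h=cv2.cvtColor(P,cv2.COLOR_BGR2HSV)
    m=(h[...,0]<=15)&(h[...,1]>115)&(w[...,2]>.006)&(w[...,2]<.09)&(w[...,0]>.2)
    N,l,st,c=cv2.connectedComponentsWithStats(m.astype(np.uint8))
    for i in range(1,N):
        if st[i,4]>8:print(n,st[i,4],np.round(np.median(w[l==i],0),3),np.median(h[l==i],0))
E
```

```text
32.5167 [0.40530763 0.34235265 0.18899008] [-0.19788559 -0.67340369 -0.31157662]
jar 491 (array([758.2,  33.1]), array([61.1, 61.4]), 2.1) [0.7574 0.0327 0.1307]
tape 300 (array([410. , -63.2]), array([77.7, 76.7]), 47.7) [ 0.41   -0.0633  0.0243]
bar 205 (array([513.8, -61. ]), array([91.3, 14. ]), 6.2) [ 0.5123 -0.0611  0.1029]
bowl floor 922 (array([607.7, -52.2]), array([109. ,  91.2]), 7.4) [ 0.614  -0.0512  0.003 ]
front 581 (array([ 492.7, -303.7]), array([ 81.5, 193.8]), 1.2) [ 0.4698 -0.3012  0.0786]
unit 6305 (array([ 734. , -288.3]), array([227.9, 231. ]), 6.5) [ 0.7258 -0.2748  0.0921]
top 42 [ 0.609 -0.255  0.051] [ 14. 159. 102.]
top 57 [ 0.61  -0.292  0.051] [ 14. 160. 103.]
top 53 [ 0.582 -0.225  0.051] [ 14. 161. 104.]
top 10 [ 0.376 -0.064  0.024] [ 15.  131.5 113.5]
```

```bash
python3 -c "
from plant import order; print(order.close_job())"
```

```text
the job is handed in; nothing more can be done
None
```

I handed the job in at about 32.5 s: the drawer is open about 0.15 m, all six walnuts went in one scoopful and were tipped into it (three are visible; the other three are out of view, presumably under the unit's top), the scoop stands upright on the bench, and the jar and roll have not moved.

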